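Put returned trolley hardware back in its stock bins

TASK

The four pieces of returned hardware lying loose on the table - a castor, a levelling foot, a bow handle and a padlock - go back into stock: put each one into the blue bin that already holds its own kind, on the floor of the bin in the free space in front of its fellows, resting the same way up as they do (castor wheel up, foot on its pad, handle on its two feet, padlock flat). Leave the computer mouse and the stapler alone, and do not shove the bins out of place.

Things in the scene. Friction and masses are not known exactly. Their poses are not given: they have to be found in the camera images.
- castor: swivel castor, zinc-plated steel, black 50 mm rubber wheel; lies wheel up on its 60 x 60 x 4 mm plate, 75 mm high, 0.22 kg. Origin: centre of the plate's underside, z up. Wheel (22 wide, axle along y at x +14, z 50) in a steel fork, 34 mm across its flat cheeks (along y), which span x -5 to 25, z 16 to 56. Pinch the cheeks along y at about x +12, z 46.
- foot: levelling foot standing on its round black rubber pad (50 mm across, 16 mm high, conical top): a vertical threaded steel spindle, 12 mm thick, from z 24 to 72 mm, with a 19 mm collar nut at z 16 to 24. About 0.12 kg. Origin at the centre of the underside, z up. Pinch the spindle at about z 52 mm.
- handle: black plastic bow handle standing on its two feet, bar on top along its y. 90 mm long (y), 45 mm high; feet 24 (x) x 22 (y) mm at y +-34 mm; the bar is 14 mm wide (x), spans z 35 to 45 mm and is free over the middle 50 mm. About 0.09 kg. Origin on the floor midway between the feet, z up. Pinch the bar across its x in the middle at about z 38 mm.
- padlock: brass padlock lying on its flat side: body 36 (x) x 40 (y) x 22 mm high, steel shackle (7 mm bar) reaching out along +x to x +49 mm. About 0.2 kg. Origin at the centre of the body's underside, z up. Pinch the body across its y, 40 mm, low down.
- bin_castor: blue plastic stock bin, 200 (x) x 130 (y) mm, like the other three; loose, 1.2 kg. Origin: centre of its underside, z up, open front at its -x, towards the robot. Floor and walls 3 mm; inside x -97 to 97, y -62 to 62. Sides and back 47 mm high, front lip and first 40 mm of the sides 22. Only this one holds one castor, wheel up (fixed) in its rear half; free floor x -97 to 20.
- bin_foot: blue plastic stock bin, 200 (x) x 130 (y) mm, like the other three; loose, 1.2 kg. Origin: centre of its underside, z up, open front at its -x, towards the robot. Floor and walls 3 mm; inside x -97 to 97, y -62 to 62. Sides and back 47 mm high, front lip and first 40 mm of the sides 22. Only this one holds two levelling feet, standing (fixed) in its rear half; free floor x -97 to 25.
- bin_handle: blue plastic stock bin, 200 (x) x 130 (y) mm, like the other three; loose, 1.2 kg. Origin: centre of its underside, z up, open front at its -x, towards the robot. Floor and walls 3 mm; inside x -97 to 97, y -62 to 62. Sides and back 47 mm high, front lip and first 40 mm of the sides 22. Only this one holds two bow handles, bars along y (fixed) in its rear half; free floor x -97 to 20.
- bin_padlock: blue plastic stock bin, 200 (x) x 130 (y) mm, like the other three; loose, 1.2 kg. Origin: centre of its underside, z up, open front at its -x, towards the robot. Floor and walls 3 mm; inside x -97 to 97, y -62 to 62. Sides and back 47 mm high, front lip and first 40 mm of the sides 22. Only this one holds two padlocks, flat (fixed) in its rear half; free floor x -97 to 20.
- mouse: black computer mouse, 100 x 56 x 29 mm, loose on the table; origin under its centre, z up. Stays where it is.
- stapler: black desk stapler, 120 (x) x 36 x 44 mm, loose on the table; origin under its centre, z up. Stays where it is.
Things that resemble listed ones, but are neither listed nor needed, are in the scene too. Of the things shaped like the padlock, the brass one is meant.

How it is judged:
By the outcome, as a careful person would: the job done as asked, in the order asked, and still so for the second after the job is handed in, with the robot touching nothing.
It also fails if it takes over 115 s, if anything falls off the work surface, if the arm or the gripper's body presses on something with over 40 N, if the wrist force passes 120 N, or if a joint passes its speed limit or range.

ROBOT

A 7-joint arm with a two-finger parallel gripper is mounted at the origin on the work surface. World frame = base frame: x ahead of the robot, y to its left, z up, the work surface at z = 0. Lengths are in m, angles in rad, forces in N, time in s.
With the tool pointing down it reaches from about 0.425 to 0.875 m from the base axis. Payload 4.7 kg.
Tool frame: the origin (TCP) lies on the centre line of the jaws, within the pads' length; the fingertips stand ahead of it and the grasp point (between the pads) lies 8 mm behind it (ctrl.finger_overhang is the x of the fingertips in the tool frame, in m); x points along the fingers, z is the direction in which the jaws open and shut, and the axes are right-handed (so a half turn about x gives the same grasp; the last joint's range is limited). The gripper opens to 87 mm and grips with 3 to 60 N. Pads are 19 mm wide; open, the fingers measure 117 mm over their backs; the gripper's body (75 mm by 190 mm) begins 51 mm behind the grasp point.
Start: joints at [-1.147, 0.321, -0.07, 1.45, 0.023, 1.371, -0.057], TCP at [0.259, 0.596, 0.234] pointing down, gripper open.
Joint ranges: [-2.86, 2.86], [-0.3, 2.09], [-1.38, 1.24], [0.06, 2.45], [-1.56, 4.7], [0.09, 2.05], [-2.69, 2.69]. Speed limits (rad/s): [2.57, 2.57, 3.14, 3.14, 3.14, 3.14, 3.14].

INTERFACE

Orientations are given as a rotation vector (axis times angle).
In Python, from bench import readout, viewer, job, nets, ctrl gives the robot as it stands.
- The arm moves only by the shell command python3 -m creep 'ROWS' [FORCE]. ROWS is JSON, a list of rows, each an object with "linear": the shift along the tool's x, y, z in m, a list of three; "twist": the turn, a rotation vector about the tool's x, y, z in degrees, a list of three; "fingers": the gripper's target within -1 to 1 (shut at 1, half-way at 0, fully open at -1). A call has 1 to 8 rows; each row is the pose to reach, as a shift and turn from the pose commanded when the call began, along the tool's axes at that moment; what a row does not reach only later rows make up. A row lasts 1/12 s, in which the tool goes at most 41.7 mm and 7.16 degrees, less where a joint would pass 70% of its speed; a pose out of reach is approached as far as the arm can. A call with a gripper value outside its range is refused whole. The fingers move at their own pace and stop on an object; FORCE is the grip in N (left out, the last holds). Time passes only in rows, so rows that repeat a pose let the fingers close. It gives the time, the measured TCP pose, the force and the opening at its end, in the units of the state.
- readout.get_state(): the state, without advancing time (a new reading comes with each control period).
- viewer.get_image(name): name is "scene" or "top" or "wrist"; returns (picture, depth): 400x640x3 uint8, red, green, blue; 400x640 float32, m along the optical axis (not along the pixel's ray), 0 where there is no reading.
- viewer.camera_params(name): a dict with "K" (3x3 intrinsics, pixels), "k1" (the pictures are not rectified: a ray, as slopes to the right and down, at radius r is drawn at 1 + k1 r^2 times it, then the intrinsics apply), "cam_to_world" (4x4, takes a point from camera to world coordinates). Camera axes: x right, y down, z forward; pixel columns grow to the right and rows downward; lengths in m; the calibration is good to about 2 mm. A picture is of the moment at which its call begins: read the wrist's pose just before it. camera_params takes no time and is no camera call; for the wrist camera it gives the pose at the moment of the call.
- job.close_job(): hands the job in, once; it reports no verdict.
Trained networks look in the newest picture that a camera, given by its name, has taken for a name from the list of things; names that differ only in an ending like _2 or _b are one class to them, and where a whole thing is asked for, a point or a joint stands for the part that bears it (a point fixed in the world has none). Each returns a list of dicts, best first, with "conf" (0 to 1); they miss things now and then, are a little off and sometimes report something else, mostly with a low value. They report only what shows in the picture. A call takes as long as a camera call. They do not tell look-alikes from the thing itself.
- nets.boxes_of(camera, label): "centre" ([x, y, z] in m, in world coordinates, good to about 4 mm: the middle of the surface that is visible of it).
- nets.place_of(camera, label): "centre" ([x, y, z] in m, in world coordinates, good to about 4 mm: a listed point, or the origin of a listed thing).
The state is a dict: "time": time; "joint_positions": joint angles; "qd": joint speeds; "joint_torque": joint torques, N m; "position": TCP position; "tool_rot": TCP orientation; "ft_force": force on the tool from outside, world axes, zero at the start; "torque": the same for the moment, N m; "grip_width": opening from 0.0 (shut) to 1.0 (fully open).
Only numpy, scipy, OpenCV 4.12 (cv2) and the standard library are available. Lean on these libraries where they do the work, as an engineer would, in place of code of your own. Each camera call takes 0.05 s, during which the arm holds its last target.

## Working session

There is one attempt and no reset: what is moved stays moved. The work goes in short steps, Python scripts to look and compute and a shell command to move; the robot and the scene stay as the last step left them, time stands still between calls to the robot, and variables do not carry over. Pictures are saved under pics/ and viewed, and the job is handed in when it is done.

```bash
ls; mkdir -p pics; python3 - <<'E'
from bench import readout, viewer, job, nets, ctrl
import cv2
s=readout.get_state(); print(s, ctrl.finger_overhang)
for n in ["scene","top","wrist"]:
    p,d=viewer.get_image(n); cv2.imwrite(f"pics/{n}0.png",p[:,:,::-1]); print(n,viewer.camera_params(n))
E
```

```text
pics
{'time': 0.0, 'joint_positions': array([-1.14690095,  0.32182337, -0.07010465,  1.45169141,  0.02261306,
        1.3707788 , -0.05692379]), 'qd': array([ 1.93100819e-04, -4.96405296e-04, -9.09145116e-04,  8.06758789e-04,
       -7.48057044e-05, -3.65206580e-04, -1.23284758e-03]), 'joint_torque': array([ 4.60140018e-04, -4.91298938e+01, -4.03770916e-01, -3.12519801e+01,
       -6.39267359e-02,  4.39499435e-02,  2.02020183e-04]), 'position': array([0.25879865, 0.59567454, 0.23245317]), 'tool_rot': array([-0.90342266,  1.37721198,  0.90155413]), 'ft_force': array([ 0.15762647,  0.10366665, -0.2061368 ]), 'torque': array([-0.00165214, -0.02718003,  0.00571292]), 'grip_width': 0.9987437114572992} 0.011
scene {'K': array([[500.30085521,   0.        , 317.2262723 ],
       [  0.        , 500.30085521, 205.71654337],
       [  0.        ,   0.        ,   1.        ]]), 'k1': -0.09627003648771502, 'cam_to_world': array([[-0.708781  ,  0.44385361, -0.54829141,  1.24397152],
       [ 0.70542665,  0.44413864, -0.55237135,  0.6992987 ],
       [-0.00165462, -0.77828969, -0.62790319,  0.82974
[... 280 characters left out ...]
ray([[ 0.0026277 , -0.986245  ,  0.16526918,  0.37406499],
       [-0.99994217, -0.0043149 , -0.00985063, -0.0239387 ],
       [ 0.01042825, -0.16523374, -0.9861993 ,  1.00690131],
       [ 0.        ,  0.        ,  0.        ,  1.        ]])}
wrist {'K': array([[325.36255564,   0.        , 323.42312528],
       [  0.        , 325.36255564, 197.85863968],
       [  0.        ,   0.        ,   1.        ]]), 'k1': -0.04561997107660058, 'cam_to_world': array([[ 0.39713363,  0.87588187,  0.27407267,  0.18267156],
       [ 0.91775921, -0.3784563 , -0.12036968,  0.62811066],
       [-0.00170509,  0.29933557, -0.95414638,  0.38374021],
       [ 0.        ,  0.        ,  0.        ,  1.        ]])}
```

View pics/scene0.png

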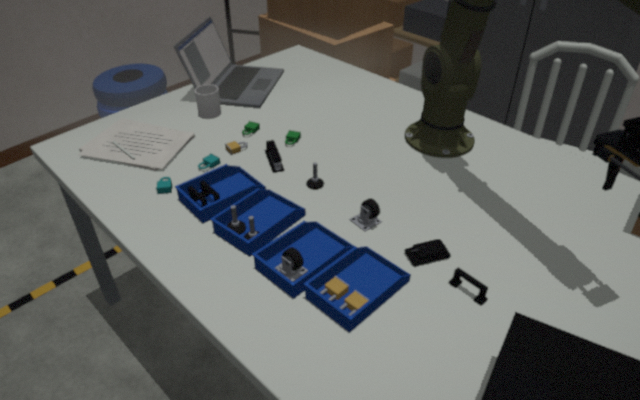

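View pics/top0.png

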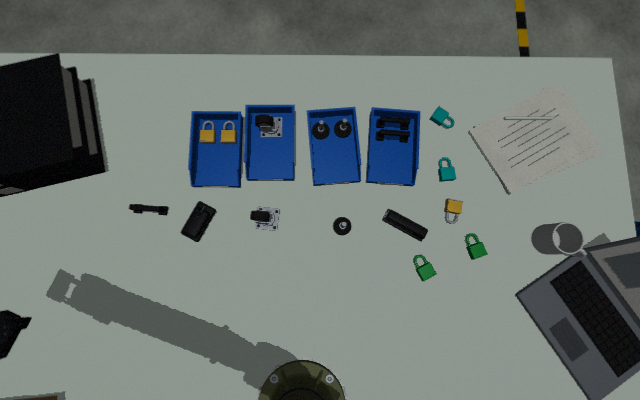

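View pics/wrist0.png

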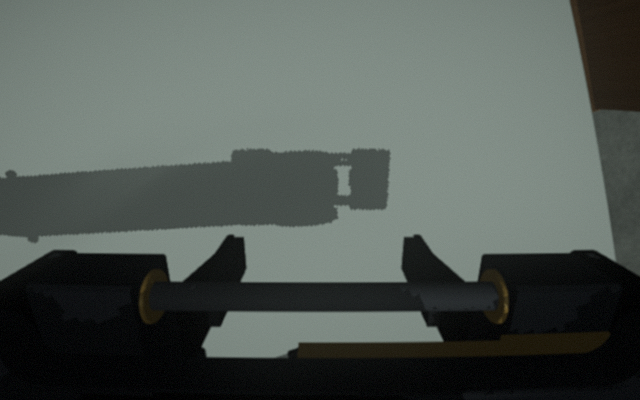

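```bash
cat > h.py <<'E'
import numpy as np, cv2
from bench import readout, viewer, job, nets, ctrl
from scipy.spatial.transform import Rotation as R
def cloud(name):
    cp=viewer.camera_params(name); p,d=viewer.get_image(name)
    h,w=d.shape; u,v=np.meshgrid(np.arange(w),np.arange(h))
    K=cp["K"]; k=cp["k1"]
    pts=cv2.undistortPoints(np.stack([u.ravel(),v.ravel()],1).astype(np.float64).reshape(-1,1,2),K,np.array([k,0,0,0,0.]))[:,0]
    x=pts[:,0].reshape(h,w); y=pts[:,1].reshape(h,w)
    P=np.stack([x*d,y*d,d],-1)@cp["cam_to_world"][:3,:3].T+cp["cam_to_world"][:3,3]
    P[d==0]=np.nan
    return p,d,P
E
python3 - <<'E'
from h import *
for n in ["top"]:
    p,d,P=cloud(n)
    print("table z", np.nanmedian(P[290:310,100:500,2]), np.nanstd(P[290:310,300:500,2]))
    hsv=cv2.cvtColor(p,cv2.COLOR_RGB2HSV)
    blue=((hsv[...,0]>105)&(hsv[...,0]<125)&(hsv[...,1]>150)).astype(np.uint8)
    nl,l,st,c=cv2.connectedComponentsWithStats(blue)
    for i in range(1,nl):
        if st[i,4]<800: continue
        q=P[l==i]; q=q[np.isfinite(q).all(1)]; hi=q[(q[:,2]>.035)]
        r=cv2.minAreaRect((hi[:,:2]*1000).astype(np.float32)); print("bin",c[i],r, np.percentile(q[:,2],[5,50,99]))
    for lab in ["castor","foot","handle","padlock","bin_castor","mouse","stapler"]:
        for f in ("boxes_of","place_of"):
            print(lab,f,[(np.round(e["centre"],3).tolist(),round(e["conf"],2)) for e in getattr(nets,f)(n,lab)])
cv2.imwrite("pics/topc.png",cv2.resize(p[180:290,110:510,::-1],None,fx=2,fy=2,interpolation=cv2.INTER_CUBIC))
E
```

```text
table z -0.0004831681932417897 0.0018221001374585078
bin [269.09499192 144.36768982] ((692.7407836914062, 90.8210678100586), (178.5125732421875, 131.3523712158203), 0.6786017417907715) [-0.00018171  0.00349239  0.04940918]
bin [334.41454892 147.8252859 ] ((682.7521362304688, -84.31243133544922), (179.41111755371094, 131.8119659423828), 4.864297866821289) [0.00011708 0.00363683 0.04919349]
bin [393.28703704 148.60555556] ((683.1536865234375, -247.74685668945312), (134.29859924316406, 180.21762084960938), 85.48979187011719) [0.00035093 0.00420944 0.04963875]
bin [215.20380349 151.8770206 ] ((671.74755859375, 235.83401489257812), (132.88304138183594, 181.10049438476562), 89.63237762451172) [-7.18913858e-05  3.91232070e-03  4.85989552e-02]
castor boxes_of [([0.469, 0.094, 0.018], 0.74)]
castor place_of [([0.471, 0.096, 0.001], 0.78), ([0.658, 0.241, 0.0], 0.75), ([0.495, 0.409, 0.002], 0.19)]
foot boxes_of [([0.45, -0.101, 0.01], 0.66)]
foot place_of [([0.452, -0.108, -0.002], 0.49)]
handle boxes_of [([0.492, 0.404, 0.043], 0.75)]
handle place_of [([0.494, 0.41, -0.001], 0.64)]
padlock boxes_of [([0.393, -0.456, 0.019], 0.87), ([0.501, -0.402, 0.02], 0.79), ([0.601, -0.393, 0.025], 0.67), ([0.764, -0.385, 0.023], 0.64), ([0.338, -0.318, 0.02], 0.6)]
padlock place_of [([0.77, -0.386, -0.001], 0.85), ([0.597, -0.396, -0.001], 0.83), ([0.336, -0.323, -0.002], 0.77), ([0.511, -0.408, -0.003], 0.75), ([0.394, -0.466, -0.002], 0.71)]
bin_castor boxes_of []
bin_castor place_of [([0.683, 0.1, 0.002], 0.76)]
mouse boxes_of [([0.46, 0.284, 0.026], 0.64)]
mouse place_of [([0.463, 0.29, -0.003], 0.67), ([0.459, -0.275, -0.002], 0.5)]
stapler boxes_of [([0.454, -0.27, 0.042], 0.9)]
stapler place_of [([0.456, -0.279, 0.001], 0.67)]
```

View pics/topc.png

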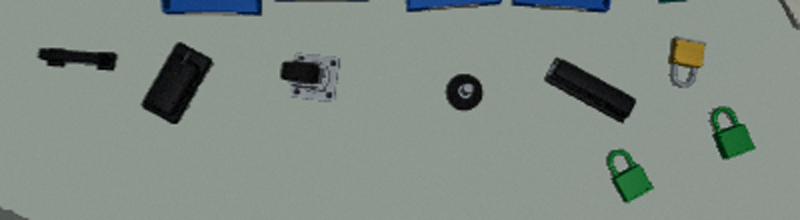

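```bash
cat >> h.py <<'E'
def plan(xyz, jaw_deg, lim=True):
    """tool shift and twist to bring the TCP to xyz, pointing down, jaw axis at jaw_deg (mod 180) in world"""
    s=readout.get_state(); R0=R.from_rotvec(s["tool_rot"]).as_matrix(); p0=s["position"]
    best=None
    for a in (jaw_deg, jaw_deg+180):
        t=np.radians(a); x=np.array([0,0,-1.]); z=np.array([np.cos(t),np.sin(t),0]); y=np.cross(z,x)
        Rt=np.stack([x,y,z],1); tw=R.from_matrix(R0.T@Rt).as_rotvec(degrees=True)
        if best is None or np.linalg.norm(tw)<np.linalg.norm(best): best=tw
    z=R0[:,2]
    print("at",p0.round(4),"jaw",np.degrees(np.arctan2(z[1],z[0])).round(2),"toolx",R0[:,0].round(3),"q",s["joint_positions"].round(2),"t",round(s["time"],2),"w",round(s["grip_width"],3))
    print("linear",(R0.T@(np.array(xyz)-p0)).round(4),"twist",best.round(2))
E
python3 - <<'E'
from h import *
plan([0.42,0.08,0.25],-11)
plan([0.40,0.1,0.25],90)
plan([0.40,0.1,0.25],0)
p,d,P=cloud("top")
# loose object top masks by height
def obj(c,rad,zmin,zmax):
    m=np.isfinite(P[...,2])&(np.hypot(P[...,0]-c[0],P[...,1]-c[1])<rad)&(P[...,2]>zmin)&(P[...,2]<zmax)
    q=P[m]; return q
for n,c,rad,z0,z1 in [("castor plate",(.47,.095),.06,.003,.012),("castor top",(.47,.095),.06,.03,.09),("handle",(.493,.407),.07,.025,.06),("foot",(.45,-.105),.04,.03,.1),("footpad",(.45,-.105),.04,.005,.03),("padlock",(.505,-.405),.045,.012,.04),("bincastor top",(.73,.09),.06,.052,.09)]:
    q=obj(c,rad,z0,z1); print(n,len(q),q.mean(0).round(4),cv2.minAreaRect((q[:,:2]*1000).astype(np.float32)))
E
```

```text
at [0.259  0.5962 0.2336] jaw 66.52 toolx [ 0.  0. -1.] q [-1.15  0.32 -0.07  1.45  0.02  1.37 -0.06] t 0.9 w 0.999
linear [-0.0164 -0.3533 -0.4093] twist [ 7.752e+01  1.000e-02 -0.000e+00]
at [0.259  0.5962 0.2336] jaw 66.52 toolx [ 0.  0. -1.] q [-1.15  0.32 -0.07  1.45  0.02  1.37 -0.06] t 0.9 w 0.999
linear [-0.0164 -0.327  -0.3989] twist [-2.348e+01  1.000e-02  0.000e+00]
at [0.259  0.5962 0.2336] jaw 66.52 toolx [ 0.  0. -1.] q [-1.15  0.32 -0.07  1.45  0.02  1.37 -0.06] t 0.9 w 0.999
linear [-0.0164 -0.327  -0.3989] twist [ 6.652e+01  1.000e-02 -0.000e+00]
castor plate 193 [0.4693 0.0904 0.0048] ((472.52130126953125, 98.57042694091797), (94.18428039550781, 115.70777130126953), 35.89432907104492)
castor top 228 [0.4741 0.1064 0.0639] ((475.39312744140625, 108.66181945800781), (48.27183532714844, 34.594486236572266), 83.96554565429688)
handle 185 [0.4964 0.409  0.0429] ((496.9169616699219, 412.3368225097656), (82.05146026611328, 14.018545150756836), 85.74165344238281)
foot 27 [ 0.4531 -0.1062  0.065 ] ((454.1742248535156, -106.36973571777344), (10.965578079223633, 11.26982593536377), 46.72309875488281)
footpad 238 [ 0.4532 -0.106   0.0128] ((454.40020751953125, -106.63367462158203), (46.368988037109375, 46.20981979370117), 89.62996673583984)
padlock 265 [ 0.5008 -0.4075  0.0201] ((493.22247314453125, -407.0225830078125), (41.2701530456543, 64.7416000366211), 78.20008087158203)
bincastor top 198 [0.7279 0.1026 0.0692] ((730.2551879882812, 103.94451904296875), (32.09831237792969, 46.038116455078125), 3.4109551906585693)
```

```bash
python3 -m creep '[{"linear":[-0.016,-0.395,-0.38],"twist":[66.5,0,0],"fingers":-0.4},{"linear":[-0.016,-0.395,-0.38],"twist":[66.5,0,0],"fingers":-0.4},{"linear":[-0.016,-0.395,-0.38],"twist":[66.5,0,0],"fingers":-0.4},{"linear":[-0.016,-0.395,-0.38],"twist":[66.5,0,0],"fingers":-0.4},{"linear":[-0.016,-0.395,-0.38],"twist":[66.5,0,0],"fingers":-0.4},{"linear":[-0.016,-0.395,-0.38],"twist":[66.5,0,0],"fingers":-0.4},{"linear":[-0.016,-0.395,-0.38],"twist":[66.5,0,0],"fingers":-0.4},{"linear":[-0.016,-0.395,-0.38],"twist":[66.5,0,0],"fingers":-0.4}]' 20
python3 -c "
from h import *
plan([.47,.09,.25],0)"
```

```text
time: 1.62
position: [0.3876, 0.2867, 0.2437]
tool_rot: [-0.121, 1.567, 0.122]
ft_force: [1.1, -0.5, -0.3]
grip_width: 0.705
at [0.3876 0.2867 0.2437] jaw 8.88 toolx [ 0.001  0.001 -1.   ] q [-0.89 -0.05  0.19  1.84  0.01  1.34 -0.54] t 1.62 w 0.705
linear [-0.0065 -0.2071  0.051 ] twist [ 8.88  0.04 -0.05]
```

```bash
python3 -m creep '[{"linear":[-0.006,-0.207,0.051],"twist":[8.9,0,0],"fingers":-0.4},{"linear":[-0.006,-0.207,0.051],"twist":[8.9,0,0],"fingers":-0.4},{"linear":[-0.006,-0.207,0.051],"twist":[8.9,0,0],"fingers":-0.4},{"linear":[-0.006,-0.207,0.051],"twist":[8.9,0,0],"fingers":-0.4},{"linear":[-0.006,-0.207,0.051],"twist":[8.9,0,0],"fingers":-0.4},{"linear":[-0.006,-0.207,0.051],"twist":[8.9,0,0],"fingers":-0.4},{"linear":[-0.006,-0.207,0.051],"twist":[8.9,0,0],"fingers":-0.4}]'
python3 - <<'E'
from h import *
p,d,P=cloud("wrist")
cv2.imwrite("pics/w1.png",p[:,:,::-1])
def obj(c,rad,z0,z1):
    m=np.isfinite(P[...,2])&(np.hypot(P[...,0]-c[0],P[...,1]-c[1])<rad)&(P[...,2]>z0)&(P[...,2]<z1)
    return P[m]
print("table",np.nanmedian(P[100:140,200:400,2]))
for z0,z1 in((.003,.01),(.035,.056),(.06,.09)):
    q=obj((.47,.095),.06,z0,z1); print(len(q),q.mean(0).round(4),cv2.minAreaRect((q[:,:2]*1000).astype(np.float32)))
plan([.47,.09,.25],0)
E
```

```text
time: 2.2
position: [0.4718, 0.0891, 0.2498]
tool_rot: [0.001, 1.57, -0.001]
ft_force: [0.2, 0.4, 0.3]
grip_width: 0.697
table -1.4618762158802312e-05
858 [0.4714 0.0945 0.004 ] ((473.2690124511719, 96.97640228271484), (59.87601089477539, 59.75829315185547), 83.61729431152344)
200 [0.4772 0.1126 0.0522] ((475.23956298828125, 114.08760070800781), (43.50870132446289, 35.194984436035156), 83.74120330810547)
903 [0.4749 0.113  0.0704] ((474.7020568847656, 111.08882904052734), (45.72458267211914, 22.358491897583008), 83.79622650146484)
at [0.4709 0.0918 0.2495] jaw 0.16 toolx [ 0.     0.001 -1.   ] q [-0.69 -0.07  0.42  1.85  0.03  1.36 -0.27] t 2.25 w 0.699
linear [-0.0005 -0.0018 -0.0009] twist [ 0.16  0.02 -0.06]
```

View pics/w1.png

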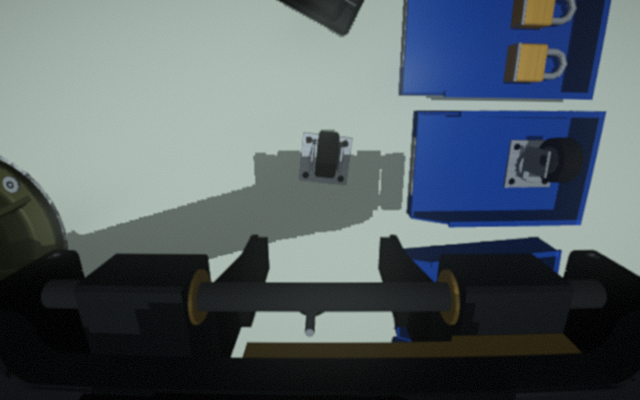

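```bash
python3 -m creep '[{"linear":[0.02,0.017,0.004],"twist":[6.4,0,0],"fingers":-0.4},{"linear":[0.05,0.017,0.004],"twist":[6.4,0,0],"fingers":-0.4},{"linear":[0.09,0.017,0.004],"twist":[6.4,0,0],"fingers":-0.4},{"linear":[0.13,0.017,0.004],"twist":[6.4,0,0],"fingers":-0.4}]'
python3 - <<'E'
from h import *
plan([.4746,.1089,.038],-6.3)
E
```

```text
time: 2.58
position: [0.4745, 0.1126, 0.1186]
tool_rot: [0.081, 1.567, -0.078]
ft_force: [0.8, 0.7, -0.3]
grip_width: 0.699
at [0.4745 0.1126 0.1186] jaw -5.82 toolx [ 0.002  0.002 -1.   ] q [-0.69  0.06  0.42  2.   -0.03  1.08 -0.36] t 2.58 w 0.699
linear [ 0.0806 -0.0038  0.0003] twist [ 0.48  0.11 -0.13]
```

```bash
python3 -m creep '[{"linear":[0.03,-0.003,0],"twist":[0,0,0],"fingers":-0.4},{"linear":[0.06,-0.003,0],"twist":[0,0,0],"fingers":-0.4},{"linear":[0.08,-0.003,0],"twist":[0,0,0],"fingers":-0.4},{"linear":[0.08,-0.003,0],"twist":[0,0,0],"fingers":-0.4}]'
python3 - <<'E'
from h import *
p,d,P=cloud("wrist")
cv2.imwrite("pics/w2.png",p[:,:,::-1])
plan([.4746,.1089,.038],-6.3)
E
```

```text
time: 2.92
position: [0.4698, 0.1077, 0.035]
tool_rot: [0.078, 1.578, -0.083]
ft_force: [-0.0, -0.1, -1.1]
grip_width: 0.699
at [0.4717 0.1079 0.0373] jaw -5.9 toolx [-0.005 -0.002 -1.   ] q [-0.67  0.18  0.42  2.07 -0.09  0.91 -0.3 ] t 2.97 w 0.701
linear [-0.0007  0.0013  0.0027] twist [ 0.4  -0.28  0.12]
```

View pics/w2.png

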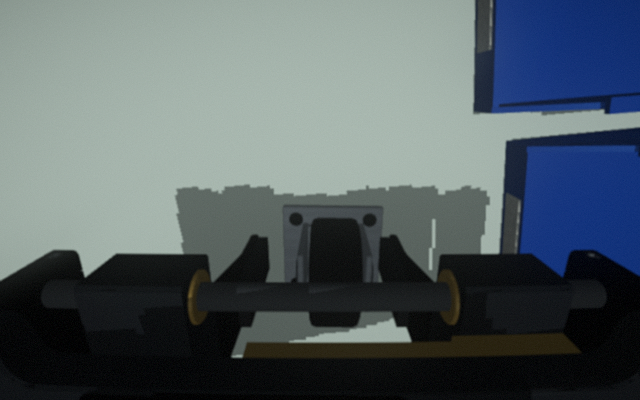

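```bash
python3 -m creep '[{"linear":[0,0.001,0.003],"twist":[0,0,0],"fingers":-0.4},{"linear":[0,0.001,0.003],"twist":[0,0,0],"fingers":1},{"linear":[0,0.001,0.003],"twist":[0,0,0],"fingers":1},{"linear":[0,0.001,0.003],"twist":[0,0,0],"fingers":1},{"linear":[0,0.001,0.003],"twist":[0,0,0],"fingers":1},{"linear":[0,0.001,0.003],"twist":[0,0,0],"fingers":1},{"linear":[0,0.001,0.003],"twist":[0,0,0],"fingers":1}]' 30
python3 -m creep '[{"linear":[-0.03,0,0],"twist":[0,0,0],"fingers":1},{"linear":[-0.06,0,0],"twist":[0,0,0],"fingers":1},{"linear":[-0.1,0,0],"twist":[0,0,0],"fingers":1},{"linear":[-0.12,0,0],"twist":[0,0,0],"fingers":1}]' 30
python3 - <<'E'
from h import *
p,d,P=cloud("wrist")
cv2.imwrite("pics/w3.png",p[:,:,::-1])
plan([.645,.10,.16],-6.3)
plan([.64,.10,.045],-6.3)
p,d,P=cloud("top")
for c in ((.683,.09),(.67,.236),(.68,-.085),(.68,-.248)):
    # inside-rim check: rim points
    m=np.isfinite(P[...,2])&(abs(P[...,0]-c[0])<.13)&(abs(P[...,1]-c[1])<.08)&(P[...,2]>.01)
    pass
E
```

```text
time: 3.55
position: [0.4769, 0.1075, 0.0397]
tool_rot: [0.084, 1.57, -0.083]
ft_force: [-3.7, 0.2, 5.8]
grip_width: 0.389
time: 3.88
position: [0.479, 0.1073, 0.1629]
tool_rot: [0.085, 1.565, -0.082]
ft_force: [1.8, 1.6, -1.8]
grip_width: 0.387
at [0.4809 0.108  0.1658] jaw -6.11 toolx [ 0.009  0.004 -1.   ] q [-0.69  0.02  0.43  1.94 -0.01  1.17 -0.37] t 3.93 w 0.387
linear [0.0073 0.0095 0.164 ] twist [ 0.19  0.5  -0.29]
at [0.4809 0.108  0.1658] jaw -6.11 toolx [ 0.009  0.004 -1.   ] q [-0.69  0.02  0.43  1.94 -0.01  1.17 -0.37] t 3.93 w 0.387
linear [0.1222 0.0084 0.158 ] twist [ 0.19  0.5  -0.29]
```

View pics/w3.png

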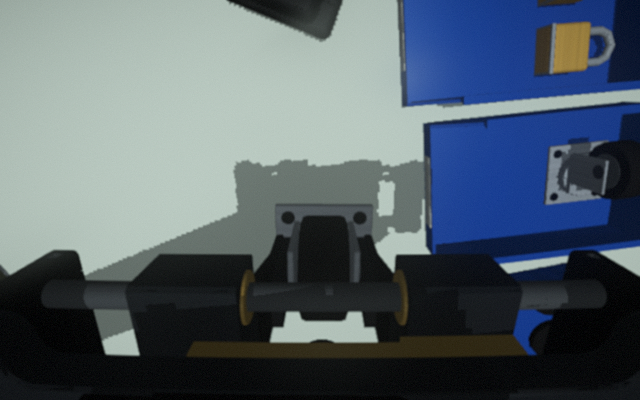

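```bash
python3 -m creep '[{"linear":[0,0.003,0.04],"twist":[-3,0,0],"fingers":1},{"linear":[0,0.006,0.08],"twist":[-6.8,0,0],"fingers":1},{"linear":[0,0.012,0.12],"twist":[-6.8,0,0],"fingers":1},{"linear":[0.01,0.012,0.16],"twist":[-6.8,0,0],"fingers":1},{"linear":[0.04,0.012,0.16],"twist":[-6.8,0,0],"fingers":1},{"linear":[0.06,0.012,0.16],"twist":[-6.8,0,0],"fingers":1},{"linear":[0.06,0.012,0.16],"twist":[-6.8,0,0],"fingers":1}]'
python3 - <<'E'
from h import *
p,d,P=cloud("wrist")
cv2.imwrite("pics/w4.png",p[:,:,::-1])
plan([.642,.103,.0435],.7)
hsv=cv2.cvtColor(p,cv2.COLOR_RGB2HSV)
b=((hsv[...,0]>105)&(hsv[...,0]<125)&(hsv[...,1]>150))&(P[...,2]>.012)&(P[...,2]<.06)&(abs(P[...,1]-.09)<.08)
q=P[b]; print(len(q),q.min(0),q.max(0)); 
E
```

```text
time: 4.57
position: [0.6331, 0.1008, 0.091]
tool_rot: [-0.013, 1.584, 0.006]
ft_force: [-1.5, 0.2, -3.5]
grip_width: 0.39
at [0.6343 0.1014 0.0941] jaw 0.7 toolx [-0.009 -0.003 -1.   ] q [-0.56  0.43  0.46  1.64 -0.2   1.13 -0.04] t 4.62 w 0.391
linear [0.0505 0.0017 0.0082] twist [-0.   -0.53  0.16]
9202 [0.57981221 0.02392695 0.01200925] [0.7826598  0.15926944 0.05987774]
```

View pics/w4.png

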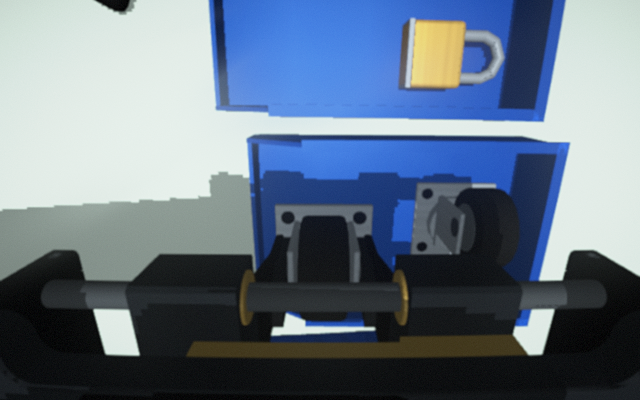

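```bash
python3 -m creep '[{"linear":[0.015,0.001,0.006],"twist":[0,-0.5,0],"fingers":1},{"linear":[0.03,0.001,0.006],"twist":[0,-0.5,0],"fingers":1},{"linear":[0.042,0.001,0.006],"twist":[0,-0.5,0],"fingers":1},{"linear":[0.048,0.001,0.006],"twist":[0,-0.5,0],"fingers":1},{"linear":[0.048,0.001,0.006],"twist":[0,-0.5,0],"fingers":1}]'
python3 - <<'E'
from h import *
p,d,P=cloud("wrist")
cv2.imwrite("pics/w5.png",p[:,:,::-1])
plan([.642,.103,.0425],.7)
print(readout.get_state()["ft_force"])
E
```

```text
time: 5.03
position: [0.6425, 0.1033, 0.0501]
tool_rot: [-0.01, 1.565, 0.01]
ft_force: [0.3, 0.5, -2.5]
grip_width: 0.388
at [0.6433 0.1034 0.0512] jaw 0.73 toolx [ 0.008  0.    -1.   ] q [-0.54  0.49  0.44  1.66 -0.23  1.04 -0.02] t 5.08 w 0.387
linear [ 0.0087 -0.0004 -0.0014] twist [ 0.03  0.46 -0.  ]
[ 0.84727196 -0.63329124 -2.79209962]
```

View pics/w5.png

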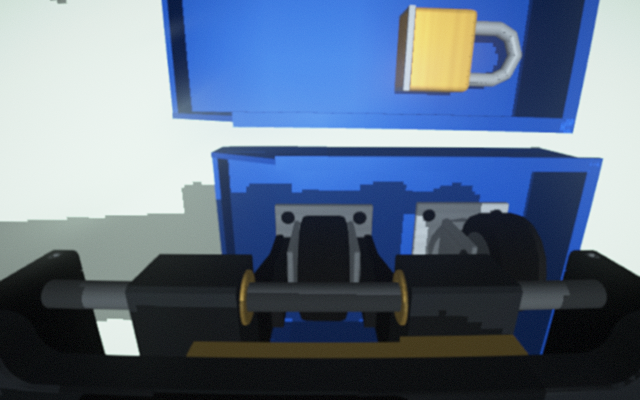

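```bash
python3 -m creep '[{"linear":[0.004,0,-0.001],"twist":[0,0.4,0],"fingers":1},{"linear":[0.008,0,-0.001],"twist":[0,0.4,0],"fingers":1},{"linear":[0.008,0,-0.001],"twist":[0,0.4,0],"fingers":1},{"linear":[0.008,0,-0.001],"twist":[0,0.4,0],"fingers":1}]'
python3 - <<'E'
from h import *
plan([.642,.103,.0425],.7)
E
```

```text
time: 5.42
position: [0.6429, 0.1033, 0.0434]
tool_rot: [-0.01, 1.569, 0.01]
ft_force: [0.7, -0.2, -2.8]
grip_width: 0.389
at [0.6429 0.1033 0.0434] jaw 0.72 toolx [ 0.002  0.    -1.   ] q [-0.54  0.5   0.44  1.66 -0.24  1.03 -0.02] t 5.42 w 0.389
linear [ 0.0009 -0.0003 -0.0009] twist [ 0.02  0.1  -0.01]
```

```bash
python3 -m creep '[{"linear":[0.001,0,0],"twist":[0,0,0],"fingers":1},{"linear":[0.002,0,0],"twist":[0,0,0],"fingers":1},{"linear":[0.002,0,0],"twist":[0,0,0],"fingers":1}]'
```

```text
time: 5.67
position: [0.6433, 0.1033, 0.0428]
tool_rot: [-0.009, 1.568, 0.01]
ft_force: [-2.3, -0.5, 4.2]
grip_width: 0.391
```

Contact (force changed sign). Release and rise.

```bash
python3 -m creep '[{"linear":[0,0,0],"twist":[0,0,0],"fingers":-0.25},{"linear":[0,0,0],"twist":[0,0,0],"fingers":-0.25},{"linear":[0,0,0],"twist":[0,0,0],"fingers":-0.25},{"linear":[-0.03,0,0],"twist":[0,0,0],"fingers":-0.25},{"linear":[-0.07,0,0],"twist":[0,0,0],"fingers":-0.25},{"linear":[-0.11,0,0],"twist":[0,0,0],"fingers":-0.25},{"linear":[-0.15,0,0],"twist":[0,0,0],"fingers":-0.25},{"linear":[-0.17,0,0],"twist":[0,0,0],"fingers":-0.25}]'
python3 - <<'E'
from h import *
p,d,P=cloud("wrist")
cv2.imwrite("pics/w6.png",p[:,:,::-1])
plan([.45,-.107,.22],0)
plan([.45,-.107,.22],-13)
E
```

```text
time: 6.33
position: [0.6448, 0.1033, 0.2173]
tool_rot: [-0.008, 1.561, 0.011]
ft_force: [1.1, -0.1, -0.1]
grip_width: 0.622
at [0.6462 0.1035 0.2201] jaw 0.72 toolx [ 0.014  0.003 -1.   ] q [-0.57  0.34  0.48  1.49 -0.16  1.33 -0.07] t 6.38 w 0.624
linear [-0.0033 -0.208  -0.1988] twist [ 0.72  0.79 -0.18]
at [0.6462 0.1035 0.2201] jaw 0.72 toolx [ 0.014  0.003 -1.   ] q [-0.57  0.34  0.48  1.49 -0.16  1.33 -0.07] t 6.38 w 0.624
linear [-0.0033 -0.208  -0.1988] twist [13.72  0.77 -0.27]
```

View pics/w6.png

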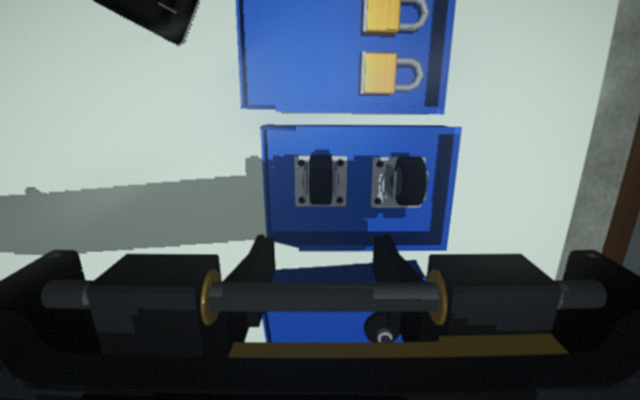

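```bash
python3 -m creep '[{"linear":[-0.003,-0.208,-0.195],"twist":[0.7,0.8,0],"fingers":-0.4},{"linear":[-0.003,-0.208,-0.195],"twist":[0.7,0.8,0],"fingers":-0.4},{"linear":[-0.003,-0.208,-0.195],"twist":[0.7,0.8,0],"fingers":-0.4},{"linear":[-0.003,-0.208,-0.195],"twist":[0.7,0.8,0],"fingers":-0.4},{"linear":[-0.003,-0.208,-0.195],"twist":[0.7,0.8,0],"fingers":-0.4},{"linear":[-0.003,-0.208,-0.195],"twist":[0.7,0.8,0],"fingers":-0.4},{"linear":[-0.003,-0.208,-0.195],"twist":[0.7,0.8,0],"fingers":-0.4},{"linear":[-0.003,-0.208,-0.195],"twist":[0.7,0.8,0],"fingers":-0.4}]'
python3 - <<'E'
from h import *
p,d,P=cloud("wrist")
cv2.imwrite("pics/w7.png",p[:,:,::-1])
m=np.isfinite(P[...,2])&(np.hypot(P[...,0]-.454,P[...,1]+.106)<.045)
for z0,z1 in((.004,.02),(.03,.068),(.066,.08)):
    q=P[m&(P[...,2]>z0)&(P[...,2]<z1)]; print(len(q), q.mean(0).round(4) if len(q) else 0, cv2.minAreaRect((q[:,:2]*1000).astype(np.float32)) if len(q) else 0)
plan([.454,-.1065,.044],0)
E
```

```text
time: 7.05
position: [0.4459, -0.1134, 0.2139]
tool_rot: [0.007, 1.584, -0.006]
ft_force: [0.9, -0.6, 0.1]
grip_width: 0.696
1176 [ 0.4537 -0.1018  0.0118] ((453.9776916503906, -105.18541717529297), (48.329593658447266, 48.599361419677734), 1.6194860935211182)
96 [ 0.4535 -0.101   0.0502] ((453.8045654296875, -101.65782928466797), (11.901421546936035, 4.659463405609131), 3.217533826828003)
142 [ 0.4538 -0.1052  0.0714] ((454.063232421875, -105.54564666748047), (11.404546737670898, 12.163400650024414), 89.81356811523438)
at [ 0.4483 -0.1102  0.2141] jaw -0.33 toolx [-0.011  0.002 -1.   ] q [-0.46 -0.1   0.61  1.93  0.06  1.3   0.13] t 7.1 w 0.704
linear [0.1701 0.0034 0.0075] twist [-0.33 -0.62 -0.1 ]
```

View pics/w7.png

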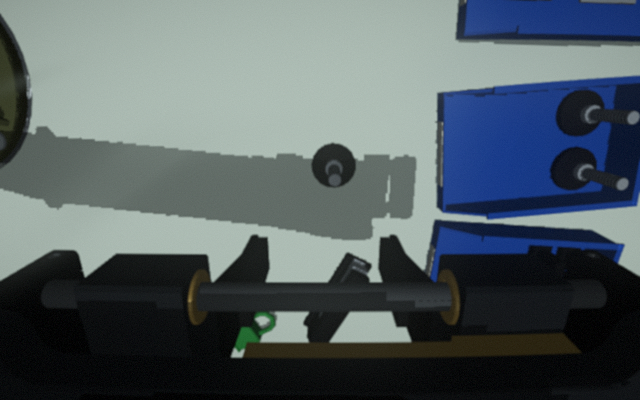

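```bash
python3 -m creep '[{"linear":[0.03,0.003,0.004],"twist":[0,0,0],"fingers":-0.4},{"linear":[0.06,0.003,0.004],"twist":[0,0,0],"fingers":-0.4},{"linear":[0.09,0.003,0.004],"twist":[0,0,0],"fingers":-0.4},{"linear":[0.1,0.003,0.004],"twist":[0,0,0],"fingers":-0.4},{"linear":[0.1,0.003,0.004],"twist":[0,0,0],"fingers":-0.4}]'
python3 - <<'E'
from h import *
plan([.454,-.1055,.044],0)
E
```

```text
time: 7.52
position: [0.4512, -0.1033, 0.1114]
tool_rot: [-0.002, 1.589, 0.001]
ft_force: [0.0, 0.3, 0.5]
grip_width: 0.699
at [ 0.4512 -0.1033  0.1114] jaw 0.08 toolx [-0.018 -0.001 -1.   ] q [-0.45  0.03  0.63  2.05 -0.01  1.08  0.19] t 7.52 w 0.699
linear [ 0.0673 -0.0022  0.0039] twist [ 0.08 -1.02  0.04]
```

```bash
python3 -m creep '[{"linear":[0.02,-0.002,0.004],"twist":[0,0,0],"fingers":-0.4},{"linear":[0.045,-0.002,0.004],"twist":[0,0,0],"fingers":-0.4},{"linear":[0.06,-0.002,0.004],"twist":[0,0,0],"fingers":-0.4},{"linear":[0.067,-0.002,0.004],"twist":[0,0,0],"fingers":-0.4},{"linear":[0.067,-0.002,0.004],"twist":[0,0,0],"fingers":-0.4},{"linear":[0.067,-0.002,0.004],"twist":[0,0,0],"fingers":-0.4}]'
python3 - <<'E'
from h import *
plan([.454,-.1055,.044],0)
E
```

```text
time: 8.02
position: [0.4574, -0.1061, 0.048]
tool_rot: [-0.001, 1.581, 0.0]
ft_force: [0.1, -0.2, -0.4]
grip_width: 0.7
at [ 0.4574 -0.1061  0.048 ] jaw 0.05 toolx [-0.011 -0.    -1.   ] q [-0.42  0.14  0.63  2.1  -0.1   0.94  0.27] t 8.02 w 0.7
linear [ 0.004   0.0007 -0.0033] twist [ 0.05 -0.61  0.01]
```

```bash
python3 -m creep '[{"linear":[0.004,0.001,-0.003],"twist":[0,-0.6,0],"fingers":-0.4},{"linear":[0.004,0.001,-0.003],"twist":[0,-0.6,0],"fingers":-0.4},{"linear":[0.004,0.001,-0.003],"twist":[0,-0.6,0],"fingers":1},{"linear":[0.004,0.001,-0.003],"twist":[0,-0.6,0],"fingers":1},{"linear":[0.004,0.001,-0.003],"twist":[0,-0.6,0],"fingers":1},{"linear":[0.004,0.001,-0.003],"twist":[0,-0.6,0],"fingers":1},{"linear":[0.004,0.001,-0.003],"twist":[0,-0.6,0],"fingers":1},{"linear":[0.004,0.001,-0.003],"twist":[0,-0.6,0],"fingers":1}]' 30
python3 - <<'E'
from h import *
p,d,P=cloud("wrist")
cv2.imwrite("pics/w8.png",p[:,:,::-1])
plan([.454,-.1055,.044],0)
E
```

```text
time: 8.68
position: [0.4532, -0.1052, 0.0429]
tool_rot: [-0.0, 1.572, 0.0]
ft_force: [0.6, -0.4, 0.3]
grip_width: 0.332
at [ 0.4531 -0.1052  0.0429] jaw 0.03 toolx [-0.002 -0.    -1.   ] q [-0.43  0.14  0.63  2.12 -0.1   0.92  0.26] t 8.73 w 0.28
linear [-0.0011 -0.0003  0.0009] twist [ 0.03 -0.1   0.  ]
```

View pics/w8.png

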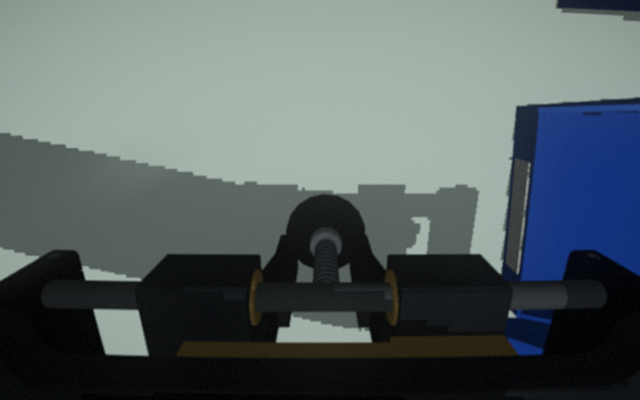

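```bash
python3 -m creep '[{"linear":[0,0,0],"twist":[0,0,0],"fingers":1},{"linear":[0,0,0],"twist":[0,0,0],"fingers":1},{"linear":[0,0,0],"twist":[0,0,0],"fingers":1},{"linear":[0,0,0],"twist":[0,0,0],"fingers":1},{"linear":[0,0,0],"twist":[0,0,0],"fingers":1}]'
python3 -m creep '[{"linear":[-0.03,0,0],"twist":[0,0,0],"fingers":1},{"linear":[-0.07,0,0],"twist":[0,0,0],"fingers":1},{"linear":[-0.1,0,0],"twist":[0,0,0],"fingers":1},{"linear":[-0.12,0,0],"twist":[0,0,0],"fingers":1},{"linear":[-0.12,0,0],"twist":[0,0,0],"fingers":1}]'
python3 - <<'E'
from h import *
p,d,P=cloud("wrist")
cv2.imwrite("pics/w9.png",p[:,:,::-1])
c=np.array([.782-.1,0]);
import math
# foot bin
m=np.array([.6828,-.0843]); u=np.array([math.cos(math.radians(4.9)),math.sin(math.radians(4.9))])
o=m+u*(.0897-.1); t=o-u*.04; print(o,t)
plan([t[0],t[1],.16],4.9)
E
```

```text
time: 9.15
position: [0.453, -0.1052, 0.0428]
tool_rot: [-0.0, 1.573, 0.0]
ft_force: [0.8, -0.3, -1.0]
grip_width: 0.128
time: 9.57
position: [0.4563, -0.1056, 0.1673]
tool_rot: [0.0, 1.564, 0.001]
ft_force: [-0.0, -1.1, -0.7]
grip_width: 0.126
[ 0.67253764 -0.08517979] [ 0.63268383 -0.08859647]
at [ 0.4548 -0.1053  0.1649] jaw 0.03 toolx [ 0.003  0.001 -1.   ] q [-0.47 -0.05  0.63  2.    0.03  1.18  0.15] t 9.62 w 0.127
linear [0.0055 0.0166 0.1778] twist [-4.87  0.18 -0.03]
```

View pics/w9.png

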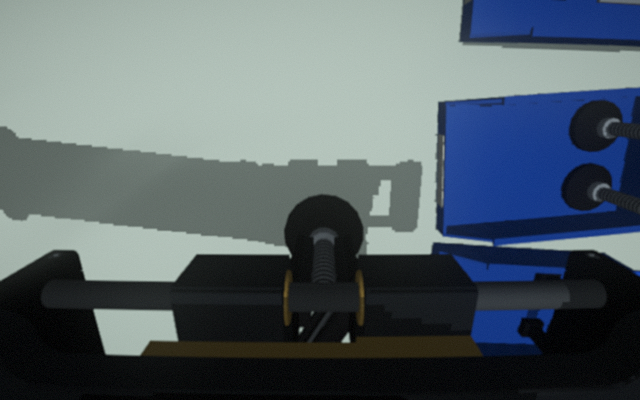

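```bash
python3 -m creep '[{"linear":[0,0.004,0.04],"twist":[-2,0,0],"fingers":1},{"linear":[0,0.008,0.08],"twist":[-4.9,0,0],"fingers":1},{"linear":[0,0.012,0.12],"twist":[-4.9,0,0],"fingers":1},{"linear":[0,0.0166,0.16],"twist":[-4.9,0,0],"fingers":1},{"linear":[0,0.0166,0.178],"twist":[-4.9,0,0],"fingers":1},{"linear":[0.03,0.0166,0.178],"twist":[-4.9,0,0],"fingers":1},{"linear":[0.06,0.0166,0.178],"twist":[-4.9,0,0],"fingers":1},{"linear":[0.06,0.0166,0.178],"twist":[-4.9,0,0],"fingers":1}]'
python3 - <<'E'
from h import *
p,d,P=cloud("wrist")
cv2.imwrite("pics/w10.png",p[:,:,::-1])
plan([.633,-.0886,.049],4.9)
E
```

```text
time: 10.28
position: [0.6258, -0.0877, 0.094]
tool_rot: [-0.067, 1.586, 0.068]
ft_force: [-2.2, 1.5, -2.8]
grip_width: 0.127
at [ 0.6272 -0.0881  0.0973] jaw 4.9 toolx [-0.012 -0.    -1.   ] q [-0.38  0.44  0.61  1.66 -0.27  1.14  0.38] t 10.33 w 0.125
linear [ 0.0482 -0.0011  0.0064] twist [ 0.   -0.71 -0.05]
```

View pics/w10.png

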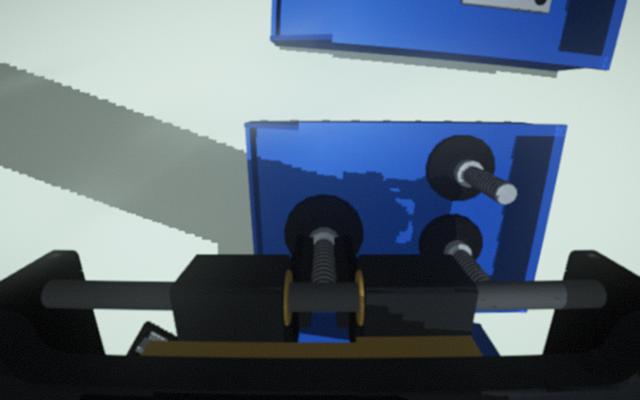

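```bash
python3 -m creep '[{"linear":[0.015,-0.001,0.006],"twist":[0,-0.7,0],"fingers":1},{"linear":[0.03,-0.001,0.006],"twist":[0,-0.7,0],"fingers":1},{"linear":[0.042,-0.001,0.006],"twist":[0,-0.7,0],"fingers":1},{"linear":[0.046,-0.001,0.006],"twist":[0,-0.7,0],"fingers":1},{"linear":[0.046,-0.001,0.006],"twist":[0,-0.7,0],"fingers":1},{"linear":[0.046,-0.001,0.006],"twist":[0,-0.7,0],"fingers":1}]'
python3 -c "
from h import *
plan([.633,-.0886,.046],4.9)"
```

```text
time: 10.83
position: [0.6374, -0.0891, 0.0573]
tool_rot: [-0.067, 1.559, 0.068]
ft_force: [0.7, -0.7, -0.7]
grip_width: 0.128
at [ 0.6374 -0.0891  0.0573] jaw 4.92 toolx [ 0.011  0.001 -1.   ] q [-0.36  0.49  0.59  1.69 -0.31  1.05  0.41] t 10.83 w 0.128
linear [ 0.0113  0.0008 -0.0045] twist [ 0.02  0.64 -0.01]
```

```bash
python3 -m creep '[{"linear":[0.004,0,-0.004],"twist":[0,0.6,0],"fingers":1},{"linear":[0.008,0,-0.004],"twist":[0,0.6,0],"fingers":1},{"linear":[0.008,0,-0.004],"twist":[0,0.6,0],"fingers":1},{"linear":[0.008,0,-0.004],"twist":[0,0.6,0],"fingers":1}]'
python3 -c "
from h import *
plan([.633,-.0886,.046],4.9)"
```

```text
time: 11.17
position: [0.6332, -0.0892, 0.0485]
tool_rot: [-0.067, 1.57, 0.068]
ft_force: [0.4, 0.6, -0.5]
grip_width: 0.124
at [ 0.6332 -0.0892  0.0485] jaw 4.93 toolx [-0.  0. -1.] q [-0.36  0.5   0.59  1.69 -0.31  1.05  0.41] t 11.17 w 0.124
linear [ 0.0025  0.0006 -0.0001] twist [ 0.03 -0.01 -0.01]
```

```bash
python3 -m creep '[{"linear":[0.002,0,0],"twist":[0,0,0],"fingers":1},{"linear":[0.003,0,0],"twist":[0,0,0],"fingers":1},{"linear":[0.003,0,0],"twist":[0,0,0],"fingers":1}]'
```

```text
time: 11.42
position: [0.6336, -0.0893, 0.0459]
tool_rot: [-0.067, 1.569, 0.068]
ft_force: [-0.1, 0.3, 1.0]
grip_width: 0.127
```

```bash
python3 -m creep '[{"linear":[0,0,0],"twist":[0,0,0],"fingers":-0.1},{"linear":[0,0,0],"twist":[0,0,0],"fingers":-0.1},{"linear":[0,0,0],"twist":[0,0,0],"fingers":-0.1},{"linear":[0,0,0],"twist":[0,0,0],"fingers":-0.1},{"linear":[-0.03,0,0],"twist":[0,0,0],"fingers":-0.1},{"linear":[-0.07,0,0],"twist":[0,0,0],"fingers":-0.1},{"linear":[-0.11,0,0],"twist":[0,0,0],"fingers":-0.1},{"linear":[-0.15,0,0],"twist":[0,0,0],"fingers":-0.1}]'
python3 - <<'E'
from h import *
p,d,P=cloud("wrist")
cv2.imwrite("pics/w11.png",p[:,:,::-1])
plan([.494,.40,.21],0)
plan([.494,.40,.21],-5)
E
```

```text
time: 12.08
position: [0.6328, -0.0895, 0.197]
tool_rot: [-0.067, 1.57, 0.067]
ft_force: [1.5, 1.2, 0.4]
grip_width: 0.535
at [ 0.6373 -0.0904  0.2066] jaw 4.91 toolx [ 0.013 -0.    -1.   ] q [-0.4   0.35  0.64  1.54 -0.22  1.31  0.35] t 12.13 w 0.54
linear [-0.0054  0.5009 -0.1008] twist [4.91 0.76 0.04]
at [ 0.6373 -0.0904  0.2066] jaw 4.91 toolx [ 0.013 -0.    -1.   ] q [-0.4   0.35  0.64  1.54 -0.22  1.31  0.35] t 12.13 w 0.54
linear [-0.0054  0.5009 -0.1008] twist [9.9  0.76 0.  ]
```

View pics/w11.png

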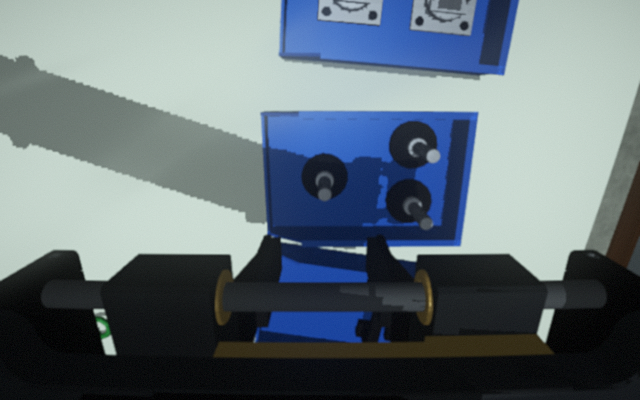

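```bash
python3 -m creep '[{"linear":[-0.005,0.5,-0.0985],"twist":[9.2,0,0],"fingers":-0.3},{"linear":[-0.005,0.5,-0.0985],"twist":[9.2,0,0],"fingers":-0.3},{"linear":[-0.005,0.5,-0.0985],"twist":[9.2,0,0],"fingers":-0.3},{"linear":[-0.005,0.5,-0.0985],"twist":[9.2,0,0],"fingers":-0.3},{"linear":[-0.005,0.5,-0.0985],"twist":[9.2,0,0],"fingers":-0.3},{"linear":[-0.005,0.5,-0.0985],"twist":[9.2,0,0],"fingers":-0.3},{"linear":[-0.005,0.5,-0.0985],"twist":[9.2,0,0],"fingers":-0.3},{"linear":[-0.005,0.5,-0.0985],"twist":[9.2,0,0],"fingers":-0.3}]'
python3 -c "
from h import *
plan([.496,.395,.21],-4.3)"
```

```text
time: 12.8
position: [0.5409, 0.2302, 0.199]
tool_rot: [0.059, 1.57, -0.058]
ft_force: [1.2, 0.4, -0.0]
grip_width: 0.651
at [0.5409 0.2302 0.199 ] jaw -4.28 toolx [ 0.001  0.001 -1.   ] q [-0.89  0.22  0.51  1.68 -0.11  1.27 -0.43] t 12.8 w 0.651
linear [-0.0109  0.161  -0.0571] twist [ 0.02  0.03 -0.05]
```

```bash
python3 -m creep '[{"linear":[-0.01,0.161,-0.057],"twist":[0,0,0],"fingers":-0.3},{"linear":[-0.01,0.161,-0.057],"twist":[0,0,0],"fingers":-0.3},{"linear":[-0.01,0.161,-0.057],"twist":[0,0,0],"fingers":-0.3},{"linear":[-0.01,0.161,-0.057],"twist":[0,0,0],"fingers":-0.3},{"linear":[-0.01,0.161,-0.057],"twist":[0,0,0],"fingers":-0.3},{"linear":[-0.01,0.161,-0.057],"twist":[0,0,0],"fingers":-0.3},{"linear":[-0.01,0.161,-0.057],"twist":[0,0,0],"fingers":-0.3}]'
python3 - <<'E'
from h import *
p,d,P=cloud("wrist")
cv2.imwrite("pics/w12.png",p[:,:,::-1])
m=np.isfinite(P[...,2])&(np.hypot(P[...,0]-.496,P[...,1]-.41)<.07)
for z0,z1 in((.004,.03),(.036,.055)):
    q=P[m&(P[...,2]>z0)&(P[...,2]<z1)]; print(len(q), q.mean(0).round(4) if len(q) else 0, cv2.minAreaRect((q[:,:2]*1000).astype(np.float32)) if len(q) else 0)
plan([.496,.41,.031],-4.3)
E
```

```text
time: 13.38
position: [0.4969, 0.3931, 0.2084]
tool_rot: [0.057, 1.57, -0.059]
ft_force: [-0.6, -0.3, 0.3]
grip_width: 0.649
372 [0.4976 0.4257 0.01  ] ((496.3517761230469, 414.03387451171875), (87.82884979248047, 23.225299835205078), 85.53182220458984)
1128 [0.4963 0.4155 0.0444] ((496.2864074707031, 414.4472351074219), (80.06266021728516, 13.285772323608398), 85.66534423828125)
at [0.4977 0.3917 0.2086] jaw -4.36 toolx [ 0.    -0.001 -1.   ] q [-1.05  0.31  0.42  1.55 -0.13  1.31 -0.69] t 13.43 w 0.653
linear [ 0.1775  0.0183 -0.0031] twist [-0.06  0.03  0.07]
```

View pics/w12.png

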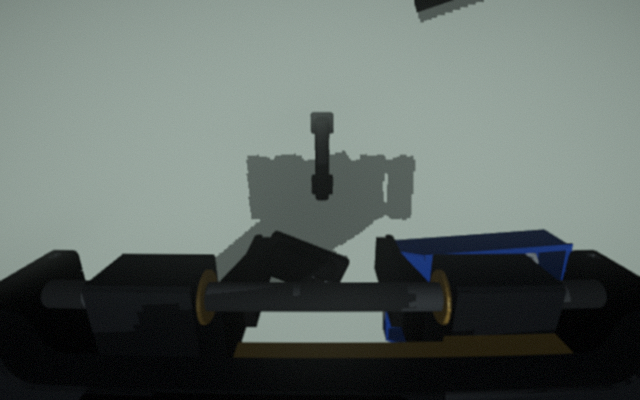

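```bash
python3 -m creep '[{"linear":[0.03,0.022,-0.003],"twist":[0,0,0],"fingers":-0.3},{"linear":[0.07,0.022,-0.003],"twist":[0,0,0],"fingers":-0.3},{"linear":[0.1,0.022,-0.003],"twist":[0,0,0],"fingers":-0.3},{"linear":[0.12,0.022,-0.003],"twist":[0,0,0],"fingers":-0.3},{"linear":[0.12,0.022,-0.003],"twist":[0,0,0],"fingers":-0.3},{"linear":[0.12,0.022,-0.003],"twist":[0,0,0],"fingers":-0.3}]'
python3 - <<'E'
from h import *
plan([.4963,.4142,.030],-4.4)
E
```

```text
time: 13.93
position: [0.4962, 0.4131, 0.0883]
tool_rot: [0.059, 1.571, -0.062]
ft_force: [0.4, -0.4, 0.3]
grip_width: 0.651
at [0.4962 0.4131 0.0883] jaw -4.44 toolx [-0.001 -0.002 -1.   ] q [-1.05  0.43  0.39  1.64 -0.18  1.11 -0.68] t 13.93 w 0.651
linear [0.0583 0.0013 0.    ] twist [-0.04 -0.05  0.12]
```

```bash
python3 -m creep '[{"linear":[0.02,0.001,0],"twist":[0,0,0],"fingers":-0.3},{"linear":[0.04,0.001,0],"twist":[0,0,0],"fingers":-0.3},{"linear":[0.053,0.001,0],"twist":[0,0,0],"fingers":-0.3},{"linear":[0.058,0.001,0],"twist":[0,0,0],"fingers":-0.3},{"linear":[0.058,0.001,0],"twist":[0,0,0],"fingers":-0.3},{"linear":[0.058,0.001,0],"twist":[0,0,0],"fingers":-0.3}]'
python3 - <<'E'
from h import *
plan([.4963,.4142,.030],-4.4)
E
```

```text
time: 14.43
position: [0.4966, 0.4166, 0.0322]
tool_rot: [0.06, 1.569, -0.058]
ft_force: [0.8, 0.6, -0.5]
grip_width: 0.652
at [0.4966 0.4166 0.0322] jaw -4.3 toolx [ 0.001  0.001 -1.   ] q [-1.03  0.5   0.38  1.67 -0.21  1.01 -0.66] t 14.43 w 0.652
linear [ 0.0022 -0.0024 -0.0001] twist [ 0.1   0.08 -0.08]
```

```bash
python3 -m creep '[{"linear":[0.002,-0.002,0],"twist":[0,0,0],"fingers":-0.3},{"linear":[0.002,-0.002,0],"twist":[0,0,0],"fingers":1},{"linear":[0.002,-0.002,0],"twist":[0,0,0],"fingers":1},{"linear":[0.002,-0.002,0],"twist":[0,0,0],"fingers":1},{"linear":[0.002,-0.002,0],"twist":[0,0,0],"fingers":1},{"linear":[0.002,-0.002,0],"twist":[0,0,0],"fingers":1},{"linear":[0.002,-0.002,0],"twist":[0,0,0],"fingers":1},{"linear":[0.002,-0.002,0],"twist":[0,0,0],"fingers":1}]' 25
python3 -m creep '[{"linear":[0,0,0],"twist":[0,0,0],"fingers":1},{"linear":[0,0,0],"twist":[0,0,0],"fingers":1},{"linear":[0,0,0],"twist":[0,0,0],"fingers":1},{"linear":[0,0,0],"twist":[0,0,0],"fingers":1}]'
```

```text
time: 15.1
position: [0.4955, 0.4145, 0.0289]
tool_rot: [0.059, 1.57, -0.058]
ft_force: [-0.4, 0.9, -0.4]
grip_width: 0.208
time: 15.43
position: [0.4956, 0.4144, 0.0288]
tool_rot: [0.059, 1.57, -0.059]
ft_force: [-0.2, -0.0, -0.5]
grip_width: 0.155
```

```bash
python3 -m creep '[{"linear":[-0.03,0,0],"twist":[0,0,0],"fingers":1},{"linear":[-0.07,0,0],"twist":[0,0,0],"fingers":1},{"linear":[-0.1,0,0],"twist":[0,0,0],"fingers":1},{"linear":[-0.14,0,0],"twist":[0,0,0],"fingers":1},{"linear":[-0.15,0,0],"twist":[0,0,0],"fingers":1},{"linear":[-0.15,0,0],"twist":[0,0,0],"fingers":1}]'
python3 - <<'E'
from h import *
p,d,P=cloud("wrist")
cv2.imwrite("pics/w13.png",p[:,:,::-1])
plan([.6314,-.2436,.17],-4.5)
E
```

```text
time: 15.93
position: [0.4975, 0.4158, 0.1834]
tool_rot: [0.063, 1.565, -0.054]
ft_force: [-0.2, 0.0, -1.3]
grip_width: 0.152
at [0.4962 0.4149 0.1802] jaw -4.28 toolx [ 0.002  0.002 -1.   ] q [-1.06  0.35  0.41  1.55 -0.15  1.27 -0.7 ] t 15.98 w 0.155
linear [ 0.0089 -0.6466  0.1839] twist [ 0.22  0.1  -0.15]
```

View pics/w13.png

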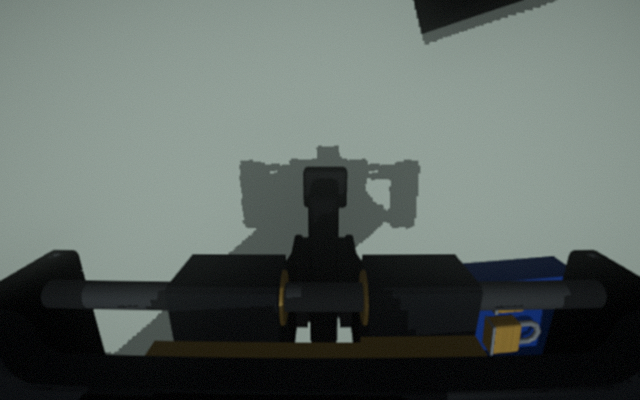

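Handle held level (13.3 mm). Carry it across.

```bash
python3 -m creep '[{"linear":[0,-0.647,0.184],"twist":[0.2,0,0],"fingers":1},{"linear":[0,-0.647,0.184],"twist":[0.2,0,0],"fingers":1},{"linear":[0,-0.647,0.184],"twist":[0.2,0,0],"fingers":1},{"linear":[0,-0.647,0.184],"twist":[0.2,0,0],"fingers":1},{"linear":[0,-0.647,0.184],"twist":[0.2,0,0],"fingers":1},{"linear":[0,-0.647,0.184],"twist":[0.2,0,0],"fingers":1},{"linear":[0,-0.647,0.184],"twist":[0.2,0,0],"fingers":1},{"linear":[0,-0.647,0.184],"twist":[0.2,0,0],"fingers":1}]'
python3 -c "
from h import *
plan([.6314,-.2436,.17],-4.5)"
```

```text
time: 16.65
position: [0.5609, 0.0857, 0.1761]
tool_rot: [0.06, 1.574, -0.062]
ft_force: [0.2, 0.8, -0.6]
grip_width: 0.147
at [0.5609 0.0857 0.1761] jaw -4.46 toolx [-0.004 -0.001 -1.   ] q [-0.72  0.2   0.59  1.75 -0.12  1.23 -0.17] t 16.65 w 0.147
linear [ 0.0061 -0.3228  0.0959] twist [ 0.04 -0.23  0.08]
```

```bash
python3 -m creep '[{"linear":[0,-0.323,0.096],"twist":[0,0,0],"fingers":1},{"linear":[0,-0.323,0.096],"twist":[0,0,0],"fingers":1},{"linear":[0,-0.323,0.096],"twist":[0,0,0],"fingers":1},{"linear":[0,-0.323,0.096],"twist":[0,0,0],"fingers":1},{"linear":[0,-0.323,0.096],"twist":[0,0,0],"fingers":1},{"linear":[0,-0.323,0.096],"twist":[0,0,0],"fingers":1},{"linear":[0,-0.323,0.096],"twist":[0,0,0],"fingers":1},{"linear":[0,-0.323,0.096],"twist":[0,0,0],"fingers":1}]'
python3 -c "
from h import *
plan([.6314,-.2436,.09],-4.5)"
```

```text
time: 17.32
position: [0.631, -0.2393, 0.1754]
tool_rot: [0.062, 1.575, -0.06]
ft_force: [0.3, 0.4, -1.0]
grip_width: 0.156
at [ 0.631  -0.2393  0.1754] jaw -4.47 toolx [-0.005  0.001 -1.   ] q [-0.2   0.48  0.71  1.48 -0.32  1.31  0.47] t 17.32 w 0.156
linear [ 0.0854 -0.0044  0.0011] twist [ 0.03 -0.27 -0.06]
```

```bash
python3 -m creep '[{"linear":[0.03,-0.003,0],"twist":[0,0,0],"fingers":1},{"linear":[0.06,-0.003,0],"twist":[0,0,0],"fingers":1},{"linear":[0.085,-0.003,0],"twist":[0,0,0],"fingers":1},{"linear":[0.085,-0.003,0],"twist":[0,0,0],"fingers":1},{"linear":[0.085,-0.003,0],"twist":[0,0,0],"fingers":1}]'
python3 - <<'E'
from h import *
p,d,P=cloud("wrist")
cv2.imwrite("pics/w14.png",p[:,:,::-1])
plan([.6314,-.2436,.032],-4.5)
E
```

```text
time: 17.73
position: [0.6297, -0.2401, 0.0902]
tool_rot: [0.063, 1.577, -0.06]
ft_force: [0.4, 0.3, -1.8]
grip_width: 0.149
at [ 0.6313 -0.2408  0.0927] jaw -4.47 toolx [-0.002  0.    -1.   ] q [-0.18  0.55  0.68  1.56 -0.36  1.17  0.5 ] t 17.78 w 0.154
linear [ 0.0607 -0.0028  0.0004] twist [ 0.03 -0.14 -0.  ]
```

View pics/w14.png

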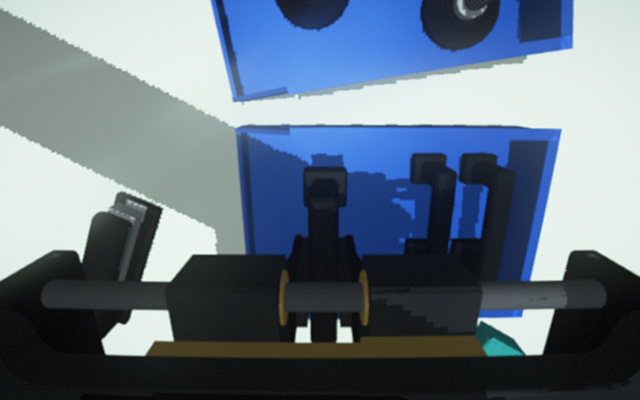

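```bash
python3 -m creep '[{"linear":[0.02,-0.003,0],"twist":[0,0,0],"fingers":1},{"linear":[0.035,-0.003,0],"twist":[0,0,0],"fingers":1},{"linear":[0.048,-0.003,0],"twist":[0,0,0],"fingers":1},{"linear":[0.056,-0.003,0],"twist":[0,0,0],"fingers":1},{"linear":[0.057,-0.003,0],"twist":[0,0,0],"fingers":1},{"linear":[0.057,-0.003,0],"twist":[0,0,0],"fingers":1},{"linear":[0.057,-0.003,0],"twist":[0,0,0],"fingers":1}]'
python3 -c "
from h import *
plan([.6314,-.2436,.032],-4.5)"
```

```text
time: 18.37
position: [0.6323, -0.2443, 0.0375]
tool_rot: [0.061, 1.569, -0.061]
ft_force: [0.3, 0.4, -0.8]
grip_width: 0.153
at [ 0.6323 -0.2443  0.0375] jaw -4.47 toolx [ 0.001 -0.    -1.   ] q [-0.15  0.61  0.65  1.6  -0.4   1.08  0.53] t 18.37 w 0.153
linear [ 0.0055  0.0006 -0.001 ] twist [0.03 0.06 0.01]
```

```bash
python3 -m creep '[{"linear":[0.003,0,0],"twist":[0,0,0],"fingers":1},{"linear":[0.005,0,0],"twist":[0,0,0],"fingers":1},{"linear":[0.006,0,0],"twist":[0,0,0],"fingers":1},{"linear":[0.006,0,0],"twist":[0,0,0],"fingers":1}]'
```

```text
time: 18.7
position: [0.6325, -0.2442, 0.0317]
tool_rot: [0.061, 1.569, -0.061]
ft_force: [-1.0, 1.2, 4.5]
grip_width: 0.152
```

```bash
python3 -m creep '[{"linear":[0,0,0],"twist":[0,0,0],"fingers":0.1},{"linear":[0,0,0],"twist":[0,0,0],"fingers":0.1},{"linear":[0,0,0],"twist":[0,0,0],"fingers":0.1},{"linear":[-0.02,0,0],"twist":[0,0,0],"fingers":0.1},{"linear":[-0.06,0,0],"twist":[0,0,0],"fingers":0.1},{"linear":[-0.1,0,0],"twist":[0,0,0],"fingers":0.1},{"linear":[-0.14,0,0],"twist":[0,0,0],"fingers":-0.6},{"linear":[-0.18,0,0],"twist":[0,0,0],"fingers":-0.6}]'
python3 - <<'E'
from h import *
p,d,P=cloud("wrist")
cv2.imwrite("pics/w15.png",p[:,:,::-1])
for a in (90,75,-105): plan([.50,-.407,.21],a)
E
```

```text
time: 19.37
position: [0.6313, -0.2441, 0.2123]
tool_rot: [0.062, 1.571, -0.062]
ft_force: [0.8, -0.5, 0.2]
grip_width: 0.528
at [ 0.635  -0.2461  0.222 ] jaw -4.48 toolx [ 0.012 -0.004 -1.   ] q [-0.19  0.45  0.73  1.42 -0.3   1.37  0.46] t 19.42 w 0.563
linear [ 0.0109 -0.171  -0.1221] twist [85.52  0.69 -0.42]
at [ 0.635  -0.2461  0.222 ] jaw -4.48 toolx [ 0.012 -0.004 -1.   ] q [-0.19  0.45  0.73  1.42 -0.3   1.37  0.46] t 19.42 w 0.563
linear [ 0.0109 -0.171  -0.1221] twist [-79.48   0.5    0.62]
at [ 0.635  -0.2461  0.222 ] jaw -4.48 toolx [ 0.012 -0.004 -1.   ] q [-0.19  0.45  0.73  1.42 -0.3   1.37  0.46] t 19.42 w 0.563
linear [ 0.0109 -0.171  -0.1221] twist [-79.48   0.5    0.62]
```

View pics/w15.png

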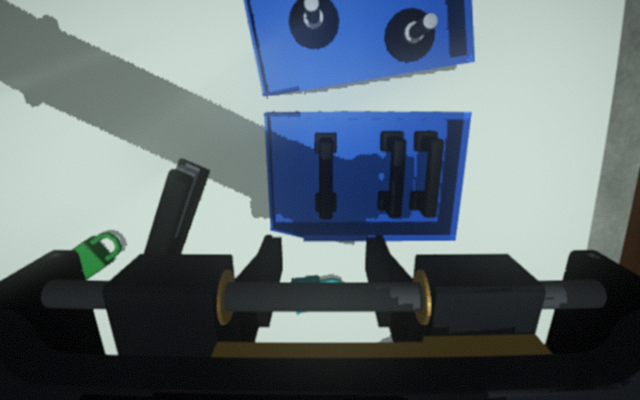

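```bash
python3 -m creep '[{"linear":[0.01,-0.171,-0.15],"twist":[85.5,0,0],"fingers":-0.6},{"linear":[0.01,-0.171,-0.15],"twist":[85.5,0,0],"fingers":-0.6},{"linear":[0.01,-0.171,-0.15],"twist":[85.5,0,0],"fingers":-0.6},{"linear":[0.01,-0.171,-0.15],"twist":[85.5,0,0],"fingers":-0.6},{"linear":[0.01,-0.171,-0.15],"twist":[85.5,0,0],"fingers":-0.6},{"linear":[0.01,-0.171,-0.15],"twist":[85.5,0,0],"fingers":-0.6},{"linear":[0.01,-0.171,-0.15],"twist":[85.5,0,0],"fingers":-0.6},{"linear":[0.01,-0.171,-0.15],"twist":[85.5,0,0],"fingers":-0.6}]'
python3 -c "
from h import *
plan([.47,-.407,.21],-90)"
```

```text
time: 20.08
position: [0.4666, -0.4048, 0.2007]
tool_rot: [0.848, 1.399, -0.847]
ft_force: [1.3, 0.0, -0.6]
grip_width: 0.802
at [ 0.4666 -0.4048  0.2007] jaw -62.41 toolx [ 0.  0. -1.] q [-0.11  0.4   1.    1.61 -0.35  1.32 -0.15] t 20.08 w 0.802
linear [-0.0093  0.002   0.0036] twist [ 2.759e+01 -1.000e-02 -2.000e-02]
```

```bash
python3 -m creep '[{"linear":[-0.009,0,0],"twist":[27.6,0,0],"fingers":-0.6},{"linear":[-0.009,0,0],"twist":[27.6,0,0],"fingers":-0.6},{"linear":[-0.009,0,0],"twist":[27.6,0,0],"fingers":-0.6},{"linear":[-0.009,0,0],"twist":[27.6,0,0],"fingers":-0.6},{"linear":[-0.009,0,0],"twist":[27.6,0,0],"fingers":-0.6}]'
python3 - <<'E'
from h import *
p,d,P=cloud("wrist")
cv2.imwrite("pics/w16.png",p[:,:,::-1])
hsv=cv2.cvtColor(p,cv2.COLOR_RGB2HSV)
y=(hsv[...,0]>12)&(hsv[...,0]<32)&(hsv[...,1]>120)&(hsv[...,2]>90)
m=y&np.isfinite(P[...,2])&(np.hypot(P[...,0]-.50,P[...,1]+.406)<.06)&(P[...,2]>.017)&(P[...,2]<.03)
q=P[m]; print(len(q),q.mean(0),cv2.minAreaRect((q[:,:2]*1000).astype(np.float32)))
plan([.50,-.407,.02],-90)
r,c=np.where(m); r0,c0=int(r.mean()),int(c.mean()); print(r0,c0)
cv2.imwrite("pics/pl.png",cv2.resize(p[max(0,r0-70):r0+70,max(0,c0-100):c0+100,::-1],None,fx=4,fy=4,interpolation=cv2.INTER_CUBIC))
E
```

```text
time: 20.5
position: [0.4688, -0.4028, 0.2092]
tool_rot: [1.203, 1.214, -1.204]
ft_force: [0.5, 0.3, -1.0]
grip_width: 0.802
479 [ 0.51057404 -0.41120067  0.02178301] ((507.62005615234375, -408.5602111816406), (35.536231994628906, 27.09970474243164), 77.64269256591797)
at [ 0.4688 -0.4027  0.2092] jaw -89.25 toolx [-0.001  0.    -1.   ] q [-0.18  0.44  1.11  1.6  -0.4   1.35 -0.58] t 20.55 w 0.797
linear [0.1892 0.0313 0.0047] twist [ 0.75 -0.    0.05]
136 330
```

View pics/w16.png

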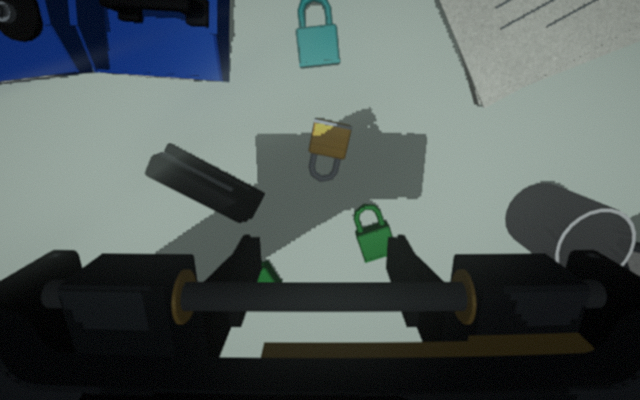

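View pics/pl.png

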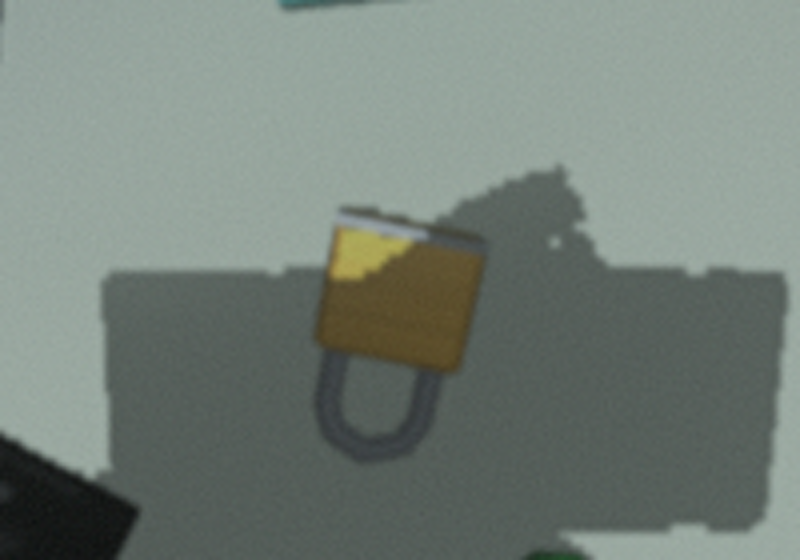

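```bash
python3 - <<'E'
from h import *
p,d,P=cloud("wrist")
for z0 in (.0165,.018,.019):
    m=np.isfinite(P[...,2])&(np.hypot(P[...,0]-.505,P[...,1]+.408)<.05)&(P[...,2]>z0)&(P[...,2]<.03)
    l=cv2.morphologyEx(m.astype(np.uint8),cv2.MORPH_OPEN,np.ones((3,3),np.uint8)).astype(bool)
    q=P[l]; print(len(q),q.mean(0).round(4),cv2.minAreaRect((q[:,:2]*1000).astype(np.float32)))
m=np.isfinite(P[...,2])&(np.hypot(P[...,0]-.49,P[...,1]+.408)<.055)&(P[...,2]>.008)&(P[...,2]<.03)
q=P[m]; print(len(q),cv2.minAreaRect((q[:,:2]*1000).astype(np.float32)))
E
```

```text
1294 [ 0.5087 -0.4096  0.0216] ((507.98529052734375, -409.57806396484375), (40.005775451660156, 35.39175796508789), 77.79090881347656)
1287 [ 0.5086 -0.4096  0.0217] ((507.9165344238281, -409.60821533203125), (40.08483123779297, 35.154449462890625), 78.11798095703125)
1269 [ 0.5085 -0.4096  0.0217] ((507.9153747558594, -409.69781494140625), (40.08332443237305, 34.95634841918945), 78.46200561523438)
1690 ((493.3388366699219, -406.408935546875), (40.005775451660156, 65.51355743408203), 77.79090881347656)
```

```bash
python3 -m creep '[{"linear":[0.02,0.039,0.0074],"twist":[6,0,0],"fingers":-0.6},{"linear":[0.05,0.039,0.0074],"twist":[12.8,0,0],"fingers":-0.6},{"linear":[0.08,0.039,0.0074],"twist":[12.8,0,0],"fingers":-0.6},{"linear":[0.11,0.039,0.0074],"twist":[12.8,0,0],"fingers":-0.6},{"linear":[0.13,0.039,0.0074],"twist":[12.8,0,0],"fingers":-0.6},{"linear":[0.13,0.039,0.0074],"twist":[12.8,0,0],"fingers":-0.6},{"linear":[0.13,0.039,0.0074],"twist":[12.8,0,0],"fingers":-0.6}]'
python3 - <<'E'
from h import *
plan([.508,-.4096,.014],-102)
E
```

```text
time: 21.18
position: [0.5075, -0.4094, 0.079]
tool_rot: [1.363, 1.104, -1.364]
ft_force: [-0.6, 0.2, 0.9]
grip_width: 0.803
at [ 0.5075 -0.4094  0.079 ] jaw -102.08 toolx [-0.002  0.001 -1.   ] q [-0.1   0.65  1.02  1.64 -0.59  1.19 -0.72] t 21.18 w 0.803
linear [0.065  0.0006 0.0001] twist [-0.08 -0.05  0.11]
```

```bash
python3 -m creep '[{"linear":[0.02,0,0],"twist":[0,0,0],"fingers":-0.6},{"linear":[0.04,0,0],"twist":[0,0,0],"fingers":-0.6},{"linear":[0.052,0,0],"twist":[0,0,0],"fingers":-0.6},{"linear":[0.06,0,0],"twist":[0,0,0],"fingers":-0.6},{"linear":[0.062,0,0],"twist":[0,0,0],"fingers":-0.6},{"linear":[0.062,0,0],"twist":[0,0,0],"fingers":-0.6},{"linear":[0.062,0,0],"twist":[0,0,0],"fingers":-0.6}]'
python3 - <<'E'
from h import *
p,d,P=cloud("wrist")
cv2.imwrite("pics/w17.png",p[:,:,::-1])
plan([.508,-.4096,.014],-102)
E
```

```text
time: 21.77
position: [0.5086, -0.4105, 0.0189]
tool_rot: [1.364, 1.1, -1.363]
ft_force: [0.2, -0.3, 0.5]
grip_width: 0.797
at [ 0.5086 -0.4105  0.019 ] jaw -102.16 toolx [ 0.002 -0.001 -1.   ] q [-0.06  0.71  0.97  1.68 -0.65  1.1  -0.69] t 21.82 w 0.799
linear [ 0.005  -0.0008 -0.0008] twist [-0.16  0.04 -0.1 ]
```

View pics/w17.png

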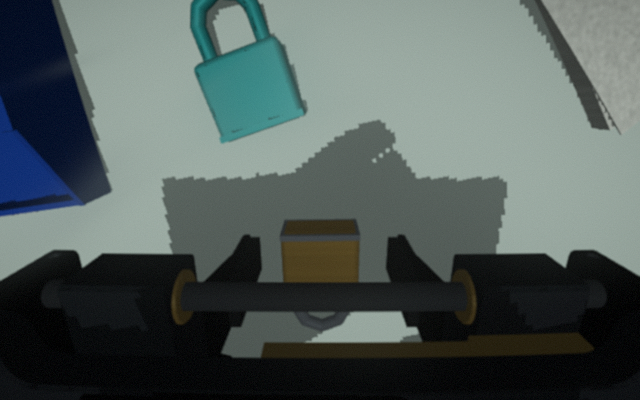

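Centred on the brass body. Down 5 mm more and close.

```bash
python3 -m creep '[{"linear":[0.003,0,0],"twist":[0,0,0],"fingers":-0.6},{"linear":[0.005,0,0],"twist":[0,0,0],"fingers":-0.6},{"linear":[0.005,0,0],"twist":[0,0,0],"fingers":1},{"linear":[0.005,0,0],"twist":[0,0,0],"fingers":1},{"linear":[0.005,0,0],"twist":[0,0,0],"fingers":1},{"linear":[0.005,0,0],"twist":[0,0,0],"fingers":1},{"linear":[0.005,0,0],"twist":[0,0,0],"fingers":1},{"linear":[0.005,0,0],"twist":[0,0,0],"fingers":1}]' 30
python3 -m creep '[{"linear":[0,0,0],"twist":[0,0,0],"fingers":1},{"linear":[0,0,0],"twist":[0,0,0],"fingers":1},{"linear":[0,0,0],"twist":[0,0,0],"fingers":1}]' 30
```

```text
time: 22.48
position: [0.5082, -0.4096, 0.0128]
tool_rot: [1.364, 1.101, -1.363]
ft_force: [0.1, 0.1, -0.1]
grip_width: 0.455
time: 22.73
position: [0.5082, -0.4096, 0.0128]
tool_rot: [1.364, 1.101, -1.363]
ft_force: [0.2, 0.6, 0.8]
grip_width: 0.456
```

```bash
python3 -m creep '[{"linear":[-0.03,0,0],"twist":[0,0,0],"fingers":1},{"linear":[-0.07,0,0],"twist":[0,0,0],"fingers":1},{"linear":[-0.11,0,0],"twist":[0,0,0],"fingers":1},{"linear":[-0.15,0,0],"twist":[0,0,0],"fingers":1},{"linear":[-0.17,0,0],"twist":[-4,0,0],"fingers":1},{"linear":[-0.17,0,0],"twist":[-10,0,0],"fingers":1},{"linear":[-0.17,0,0],"twist":[-17,0,0],"fingers":1},{"linear":[-0.17,0,0],"twist":[-24,0,0],"fingers":1}]'
python3 - <<'E'
from h import *
p,d,P=cloud("wrist")
cv2.imwrite("pics/w18.png",p[:,:,::-1])
plan([.612,.236,.18],-20)
E
```

```text
time: 23.4
position: [0.5078, -0.4098, 0.1828]
tool_rot: [1.051, 1.302, -1.051]
ft_force: [0.5, 0.6, -2.2]
grip_width: 0.461
at [ 0.5077 -0.4097  0.1826] jaw -77.54 toolx [ 0.     0.001 -1.   ] q [-0.09  0.51  1.01  1.54 -0.44  1.33 -0.39] t 23.45 w 0.461
linear [ 0.003   0.2412 -0.608 ] twist [-5.754e+01 -3.000e-02 -3.000e-02]
```

View pics/w18.png

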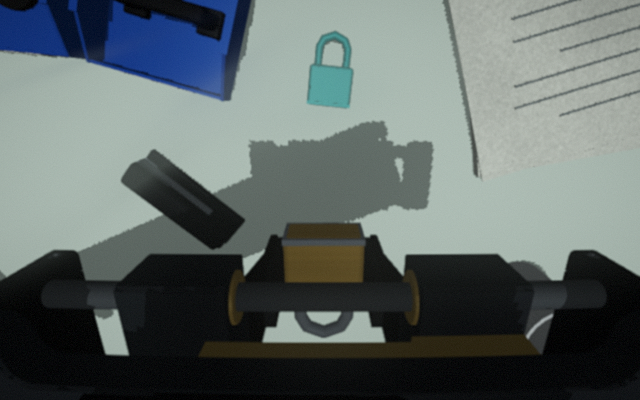

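```bash
python3 -m creep '[{"linear":[0,0.241,-0.608],"twist":[-57,0,0],"fingers":1},{"linear":[0,0.241,-0.608],"twist":[-57,0,0],"fingers":1},{"linear":[0,0.241,-0.608],"twist":[-57,0,0],"fingers":1},{"linear":[0,0.241,-0.608],"twist":[-57,0,0],"fingers":1},{"linear":[0,0.241,-0.608],"twist":[-57,0,0],"fingers":1},{"linear":[0,0.241,-0.608],"twist":[-57,0,0],"fingers":1},{"linear":[0,0.241,-0.608],"twist":[-57,0,0],"fingers":1},{"linear":[0,0.241,-0.608],"twist":[-57,0,0],"fingers":1}]'
python3 - <<'E'
from h import *
plan([.612,.236,.18],35)
E
```

```text
time: 24.12
position: [0.5642, -0.0795, 0.1825]
tool_rot: [0.288, 1.552, -0.287]
ft_force: [1.4, 0.4, -1.9]
grip_width: 0.453
at [ 0.5642 -0.0795  0.1825] jaw -21.01 toolx [-0.     0.001 -1.   ] q [-0.61  0.23  0.81  1.75 -0.17  1.24 -0.12] t 24.12 w 0.453
linear [ 0.0027  0.3116 -0.0685] twist [-5.601e+01 -1.000e-02 -4.000e-02]
```

```bash
python3 -m creep '[{"linear":[0,0.312,-0.068],"twist":[-56,0,0],"fingers":1},{"linear":[0,0.312,-0.068],"twist":[-56,0,0],"fingers":1},{"linear":[0,0.312,-0.068],"twist":[-56,0,0],"fingers":1},{"linear":[0,0.312,-0.068],"twist":[-56,0,0],"fingers":1},{"linear":[0,0.312,-0.068],"twist":[-56,0,0],"fingers":1},{"linear":[0,0.312,-0.068],"twist":[-56,0,0],"fingers":1},{"linear":[0,0.312,-0.068],"twist":[-56,0,0],"fingers":1},{"linear":[0,0.312,-0.068],"twist":[-56,0,0],"fingers":1}]'
python3 - <<'E'
from h import *
plan([.612,.236,.18],89.6)
E
```

```text
time: 24.78
position: [0.613, 0.2397, 0.1817]
tool_rot: [-0.48, 1.517, 0.484]
ft_force: [0.4, 0.6, -1.5]
grip_width: 0.458
at [0.613  0.2397 0.1817] jaw 35.25 toolx [-0.002  0.002 -1.   ] q [-0.8   0.39  0.5   1.51 -0.19  1.29  0.34] t 24.78 w 0.458
linear [ 0.0016 -0.0024 -0.0029] twist [-54.35   0.07  -0.14]
```

```bash
python3 -m creep '[{"linear":[0,-0.002,-0.003],"twist":[-54.4,0,0],"fingers":1},{"linear":[0,-0.002,-0.003],"twist":[-54.4,0,0],"fingers":1},{"linear":[0,-0.002,-0.003],"twist":[-54.4,0,0],"fingers":1},{"linear":[0,-0.002,-0.003],"twist":[-54.4,0,0],"fingers":1},{"linear":[0,-0.002,-0.003],"twist":[-54.4,0,0],"fingers":1},{"linear":[0,-0.002,-0.003],"twist":[-54.4,0,0],"fingers":1},{"linear":[0,-0.002,-0.003],"twist":[-54.4,0,0],"fingers":1},{"linear":[0,-0.002,-0.003],"twist":[-54.4,0,0],"fingers":1}]'
python3 - <<'E'
from h import *
p,d,P=cloud("wrist")
cv2.imwrite("pics/w19.png",p[:,:,::-1])
p,d,P=cloud("top")
cv2.imwrite("pics/t19.png",p[:,:,::-1])
plan([.612,.236,.1],89.6)
E
```

```text
time: 25.45
position: [0.6123, 0.2301, 0.1817]
tool_rot: [-1.201, 1.216, 1.202]
ft_force: [0.2, -0.0, -1.7]
grip_width: 0.45
at [0.6124 0.2301 0.1819] jaw 89.07 toolx [-0.001 -0.001 -1.   ] q [-0.68  0.37  0.36  1.52 -0.13  1.28  1.25] t 25.55 w 0.461
linear [0.0819 0.0004 0.0059] twist [-0.53 -0.04 -0.07]
```

View pics/w19.png

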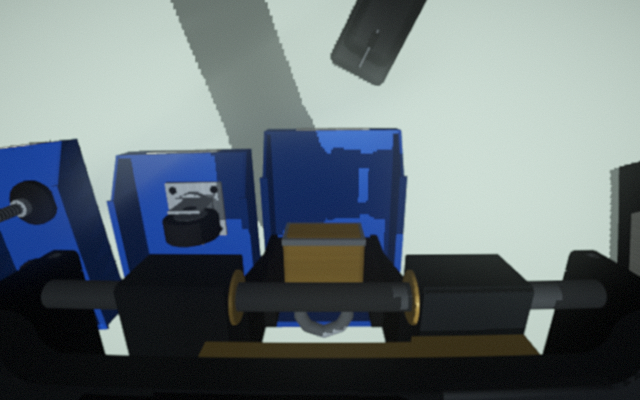

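View pics/t19.png

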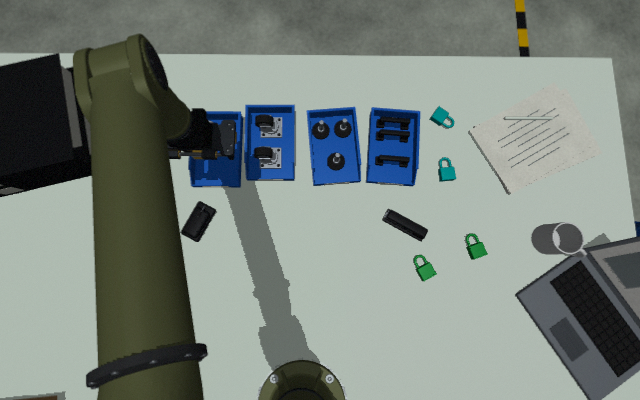

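```bash
python3 -m creep '[{"linear":[0.02,0,0.014],"twist":[-0.5,0,0],"fingers":1},{"linear":[0.05,0,0.014],"twist":[-0.5,0,0],"fingers":1},{"linear":[0.08,0,0.014],"twist":[-0.5,0,0],"fingers":1},{"linear":[0.1,0,0.014],"twist":[-0.5,0,0],"fingers":1},{"linear":[0.1,0,0.014],"twist":[-0.5,0,0],"fingers":1},{"linear":[0.1,0,0.014],"twist":[-0.5,0,0],"fingers":1}]'
python3 - <<'E'
from h import *
p,d,P=cloud("wrist")
cv2.imwrite("pics/w20.png",p[:,:,::-1])
plan([.612,.244,.0165],89.6)
E
```

```text
time: 26.05
position: [0.6119, 0.2441, 0.0815]
tool_rot: [-1.204, 1.216, 1.205]
ft_force: [0.3, 0.6, -2.4]
grip_width: 0.458
at [0.6134 0.2447 0.0834] jaw 89.6 toolx [ 0.001 -0.    -1.   ] q [-0.68  0.46  0.33  1.6  -0.16  1.11  1.26] t 26.1 w 0.457
linear [ 0.0669  0.0014 -0.0007] twist [-0.   -0.    0.04]
```

View pics/w20.png

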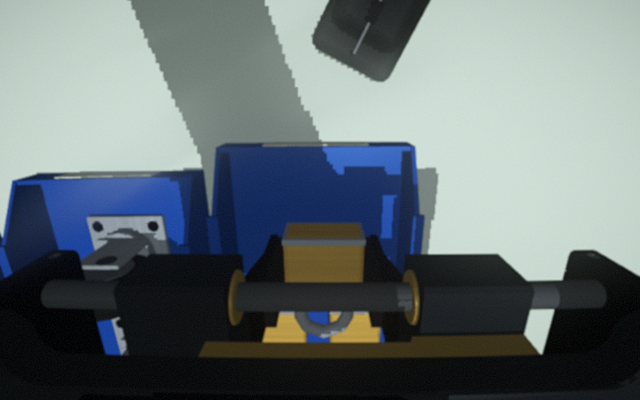

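```bash
python3 -m creep '[{"linear":[0.02,0,0],"twist":[0,0,0],"fingers":1},{"linear":[0.038,0,0],"twist":[0,0,0],"fingers":1},{"linear":[0.052,0,0],"twist":[0,0,0],"fingers":1},{"linear":[0.06,0,0],"twist":[0,0,0],"fingers":1},{"linear":[0.062,0,0],"twist":[0,0,0],"fingers":1},{"linear":[0.062,0,0],"twist":[0,0,0],"fingers":1},{"linear":[0.062,0,0],"twist":[0,0,0],"fingers":1}]'
python3 - <<'E'
from h import *
plan([.612,.244,.0165],89.6)
E
```

```text
time: 26.68
position: [0.6138, 0.2451, 0.022]
tool_rot: [-1.206, 1.21, 1.205]
ft_force: [-0.5, -0.8, -1.7]
grip_width: 0.458
at [0.6138 0.2451 0.022 ] jaw 89.71 toolx [ 0.002  0.001 -1.   ] q [-0.66  0.53  0.32  1.64 -0.19  1.    1.28] t 26.68 w 0.458
linear [ 0.0055  0.0018 -0.0011] twist [0.11 0.05 0.1 ]
```

```bash
python3 -m creep '[{"linear":[0.003,0,0],"twist":[0,0,0],"fingers":1},{"linear":[0.005,0,0],"twist":[0,0,0],"fingers":1},{"linear":[0.006,0,0],"twist":[0,0,0],"fingers":1},{"linear":[0.006,0,0],"twist":[0,0,0],"fingers":1}]'
```

```text
time: 27.02
position: [0.6133, 0.245, 0.0158]
tool_rot: [-1.206, 1.21, 1.205]
ft_force: [-1.7, -0.4, 2.4]
grip_width: 0.455
```

Contact with the floor; release and lift.

```bash
python3 -m creep '[{"linear":[0,0,0],"twist":[0,0,0],"fingers":-0.25},{"linear":[0,0,0],"twist":[0,0,0],"fingers":-0.25},{"linear":[0,0,0],"twist":[0,0,0],"fingers":-0.25},{"linear":[-0.02,0,0],"twist":[0,0,0],"fingers":-0.25},{"linear":[-0.06,0,0],"twist":[0,0,0],"fingers":-0.25},{"linear":[-0.1,0,0],"twist":[0,0,0],"fingers":-0.25},{"linear":[-0.14,0,0],"twist":[0,0,0],"fingers":-0.25},{"linear":[-0.18,0,0],"twist":[0,0,0],"fingers":-0.25}]'
python3 -m creep '[{"linear":[-0.05,0,0.03],"twist":[0,0,0],"fingers":-0.25},{"linear":[-0.08,0,0.07],"twist":[0,0,0],"fingers":-0.25},{"linear":[-0.08,0,0.1],"twist":[0,0,0],"fingers":-0.25},{"linear":[-0.08,0,0.14],"twist":[0,0,0],"fingers":-0.25},{"linear":[-0.08,0,0.16],"twist":[0,0,0],"fingers":-0.25},{"linear":[-0.08,0,0.16],"twist":[0,0,0],"fingers":-0.25}]'
python3 - <<'E'
from h import *
for n in ("top","wrist","scene"):
    p,d,P=cloud(n)
    if n=="top":
        cv2.imwrite("pics/t21.png",cv2.resize(p[90:290,120:500,::-1],None,fx=2,fy=2,interpolation=cv2.INTER_CUBIC))
        hsv=cv2.cvtColor(p,cv2.COLOR_RGB2HSV)
        blue=((hsv[...,0]>105)&(hsv[...,0]<125)&(hsv[...,1]>150)).astype(np.uint8)
        nl,l,st,c=cv2.connectedComponentsWithStats(blue)
        for i in range(1,nl):
            if st[i,4]<800: continue
            q=P[l==i]; q=q[np.isfinite(q).all(1)]; hi=q[(q[:,2]>.035)]
            print("bin",c[i],cv2.minAreaRect((hi[:,:2]*1000).astype(np.float32)))
    else: cv2.imwrite(f"pics/{n}21.png",p[:,:,::-1])
print(readout.get_state()["position"],readout.get_state()["time"])
E
```

```text
time: 27.68
position: [0.6126, 0.2446, 0.1967]
tool_rot: [-1.206, 1.211, 1.205]
ft_force: [1.4, 0.4, -0.2]
grip_width: 0.623
time: 28.18
position: [0.6102, 0.4142, 0.2736]
tool_rot: [-1.209, 1.204, 1.218]
ft_force: [-1.9, 1.1, -0.8]
grip_width: 0.626
bin [269.12328229 141.64821358] ((693.8704223632812, 90.57366180419922), (176.6815185546875, 131.2393035888672), 0.49384355545043945)
bin [334.31076923 146.78324786] ((683.6539916992188, -84.22794342041016), (177.02003479003906, 131.69212341308594), 4.889274597167969)
bin [393.37083471 147.79016826] ((683.6285400390625, -247.42562866210938), (135.4105987548828, 178.15274047851562), 86.2774887084961)
bin [215.31836007 150.47664884] ((673.0861206054688, 235.872802734375), (133.27183532714844, 177.75234985351562), 89.34049987792969)
[0.61372116 0.40419745 0.27413755] 28.3333
```

View pics/t21.png

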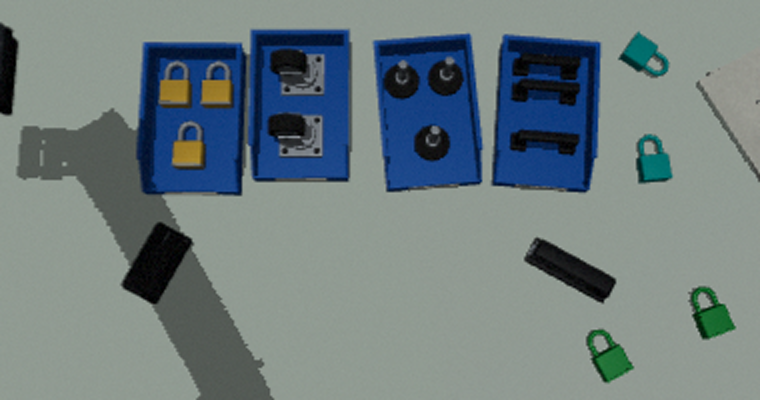

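View pics/scene21.png

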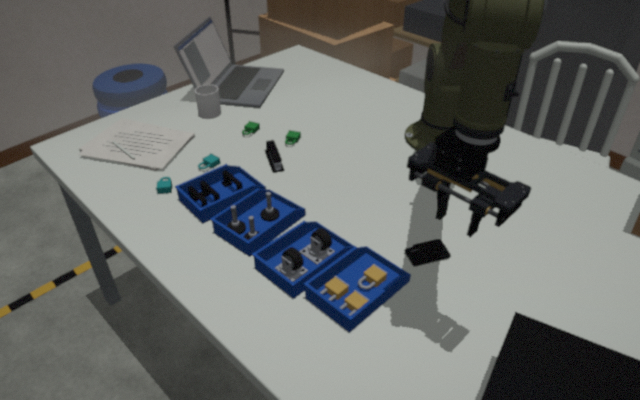

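View pics/wrist21.png

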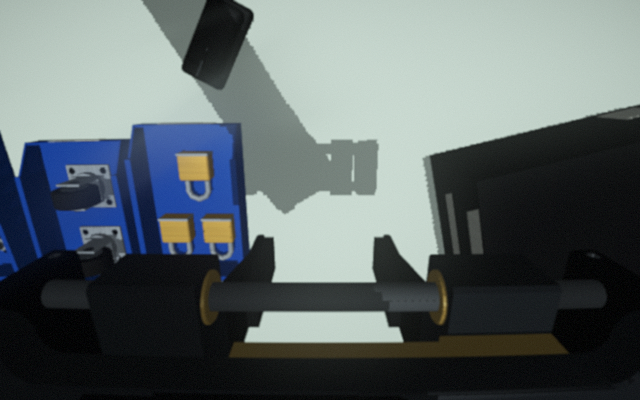

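```bash
python3 -m creep '[{"linear":[0,0,0],"twist":[0,0,0],"fingers":-0.25},{"linear":[0,0,0],"twist":[0,0,0],"fingers":-0.25},{"linear":[0,0,0],"twist":[0,0,0],"fingers":-0.25}]'
python3 -c "
from bench import job
print(job.close_job())"
```

```text
time: 28.58
position: [0.6143, 0.4031, 0.2753]
tool_rot: [-1.204, 1.212, 1.204]
ft_force: [0.5, 0.0, 0.4]
grip_width: 0.628
the job is handed in; nothing more can be done
None
```

All four pieces are back in the bins that hold their own kind, and the job was handed in at about 28.6 s. I did the castor, foot, handle and brass padlock in that order. Each was lowered until the wrist force showed it touching the bin floor, then released in the free space in front of its fellows.

My last pictures (top, scene and wrist) show:
- **Pieces:** the castor is wheel up, the foot stands on its pad, the handle is on its two feet parallel to its fellows, and the padlock lies flat with its shackle to the rear like theirs.
- **Bins:** each measured within about 1.5 mm and 1° of where it started, which is within measuring error.
- **Everything else:** the mouse, stapler and green and teal padlocks look undisturbed, judged by eye only.
- **Robot:** the gripper was well clear of everything, and the largest force I read was about 6 N, at the ends of moves only.

No check failed or disagreed.

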